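# Pack an order from the middle of a tin stack at a dried-goods stall

### The arm

A 6-joint arm with a two-finger parallel gripper is mounted at the origin on the work surface. World frame = base frame: x ahead of the robot, y to its left, z up, the work surface at z = 0. Lengths are in m, angles in degrees, forces in N, time in s.
With the tool pointing down it reaches from about 0.4 to 0.825 m from the base axis. Payload 7 kg.
Tool frame: the origin (TCP) lies between the finger pads; the fingertips stand 19 mm ahead of it and the grasp point (between the pads) is the TCP (r.finger_overhang is the distance from the TCP to the fingertips, in m); z points along the fingers, y is the direction in which the jaws open and shut (so a half turn about z gives the same grasp; the last joint's range is limited). The gripper opens to 88 mm and grips with 3 to 60 N. Pads are 19 mm wide; open, the fingers measure 130 mm over their backs; the gripper's body (78 mm by 193 mm) begins 47 mm behind the grasp point.
Start: joints at [93.742, 20.546, 0.682, 0, -70.136, -16.507], TCP at [0.149, 0.658, 0.246] pointing down, gripper open.
Joint ranges: [-176.03, 176.03], [-82.01, 121.73], [-58.28, 71.71], [-173.87, 95.51], [-174.79, -0.11], [-173.66, 173.66]. Speed limits (degrees/s): [136.94, 136.94, 172.46, 180, 180, 180].

### API

Orientations are given as [roll, pitch, yaw] about the fixed x, y, z axes, in that order (R = Rz(yaw) Ry(pitch) Rx(roll)).
In Python, from plant import r, optics gives the robot as it stands. The module is installed in compiled form; this text tells all that it offers.
- The arm moves only by the tool step_arm, never from a script. Its argument "increments" is a list of rows, each an object of numbers: "tx", "ty", "tz": the shift along the world's x, y, z in mm; "ax", "ay", "az": the turn, a rotation vector about the world's x, y, z in degrees; "claw": the gripper command: -1 is shut, 1 is fully open, values between are in proportion. In form: [{"tx": .., "ty": .., "tz": .., "ax": .., "ay": .., "az": .., "claw": ..}, ...]. A call has 1 to 12 rows; each row shifts and turns the commanded pose from where the row before left it; what a row does not reach is not made up. A row lasts 1/10 s, in which the tool goes at most 50 mm and 8.59 degrees, less where a joint would pass 70% of its speed; a pose out of reach is approached as far as the arm can. A call with a gripper value outside its range is refused whole. The fingers move at their own pace and stop on an object; "newtons" is the grip in N (left out, the last holds). Time passes only in rows, so rows that do not move let the fingers close. It gives the time, the measured TCP pose, the force and the opening at its end, in the units of the state.
- r.get_state(): the state, without advancing time (a new reading comes with each control period).
- optics.capture(name): name is "side" or "top"; returns a dict with "image" (420x560x3 uint8, blue, green, red), "depth" (420x560 float32, m along the optical axis (not along the pixel's ray), 0 where there is no reading), "fx", "fy", "cx", "cy" (pixels), "distortion" ([k1, k2, p1, p2, k3] as OpenCV has them; the pictures are not rectified), "R" (3x3) and "t" (3): a world point X has camera coordinates R X + t. Camera axes: x right, y down, z forward; pixel columns grow to the right and rows downward; lengths in m; the calibration is good to about 2 mm. A picture is of the moment at which its call begins.
- r.close_job(): hands the job in, once; it reports no verdict.
The state is a dict: "time_s": time; "joints": joint angles; "qd": joint speeds; "joint_torque": joint torques, N m; "tcp_pos": TCP position; "eef_rot": TCP orientation; "contact_force": force on the tool from outside, world axes, zero at the start; "moment": the same for the moment, N m; "gripper_width": finger opening in m.
Only numpy, scipy, OpenCV 4.12 (cv2) and the standard library are available. Lean on these libraries where they do the work, as an engineer would, in place of code of your own. Each camera call takes 0.05 s, during which the arm holds its last target. There are 200 camera calls.

### The job

Pack the customer's order: slide the white cover of the wooden case right back, then put the red tin, which is in the middle of the stack, and every round tub on the counter into the open bay of the case, all standing upright on its floor. Lift the tins above the red one off first and afterwards restack them squarely on the yellow bottom tin, which stays where it is. When everything is in, slide the cover fully shut; do not tip any tin over, and leave the big jar, the bowl and the calculator alone.

Things in the scene. Friction and masses are not known exactly. Their poses are not given: they have to be found in the camera images.
- bay (a point): centre of the inner floor of the fixed wooden case's open bay, 6 mm above the counter. x: away from the robot (cover opens this way), y across, z up. Bay 180 (x) by 320 (y) mm inside; front wall and side walls rise 75 mm above this floor, guide rails outside the side walls 89 mm. Behind it (+x) a closed part of the case, 200 mm long, 75 mm high, over which the cover slides
- cover (a joint): how far the flat white cover (190 by 330 by 10 mm, its top 85 mm above the bay floor) is slid back, m: 0 fully shut, 0.185 fully open at its stop; slides along the bay's x, about 2 N of friction, stays where it is left; may start slightly open
- cover_grip (a point): middle of the top edge of the black grip on the cover: an upright ridge 14 mm thick (bay x), 90 mm long (bay y), standing 30 mm up from the cover's top. Moves with the cover, axes as the bay's. With the cover shut it is 75 mm to the robot's side of the bay's centre
- tin_yellow: flat rectangular steel tin with a yellow lid, a solid block 120 (x) by 62 (y) by 45 (z) mm, 0.15 to 0.3 kg; origin at the centre of its underside, x along its length, z up; the bottom tin of the stack, standing loose on the counter
- tin_red: flat rectangular steel tin with a red lid, a solid block 120 (x) by 62 (y) by 45 (z) mm, 0.15 to 0.3 kg; origin at the centre of its underside, x along its length, z up; starts on the yellow tin
- tin_blue: flat rectangular steel tin with a blue lid, a solid block 120 (x) by 62 (y) by 45 (z) mm, 0.15 to 0.3 kg; origin at the centre of its underside, x along its length, z up; starts on the red tin
- tin_green: flat rectangular steel tin with a green lid, a solid block 120 (x) by 62 (y) by 45 (z) mm, 0.15 to 0.3 kg; origin at the centre of its underside, x along its length, z up; starts on the blue tin; may be absent
- tub_white: squat round sealed tub, amber, the lid white, 56 mm across and 60 mm high, about 0.1 kg, standing upright on the counter to the robot's right; origin at the centre of its underside, z up; may be absent
- tub_orange: squat round sealed tub, amber, the lid orange, 56 mm across and 60 mm high, about 0.1 kg, standing upright on the counter to the robot's right; origin at the centre of its underside, z up; may be absent
- tub_black: squat round sealed tub, amber, the lid black, 56 mm across and 60 mm high, about 0.1 kg, standing upright on the counter to the robot's right; origin at the centre of its underside, z up; may be absent
- big_jar: bystander: tall green glass jar with a red lid, 90 mm across, 130 mm high; origin at the centre of its underside
- bowl: bystander: steel bowl, 120 mm across, 50 mm high; origin at the centre of its underside
- calculator: bystander: grey desk calculator, 150 by 85 by 18 mm; origin at the centre of its underside
Things that resemble listed ones, but are neither listed nor needed, are in the scene too. Leave any pink or purple look-alike of the tin_red alone.

How it is judged:
By the outcome, as a careful person would: the job done as asked, in the order asked, and still so for the second after the job is handed in, with the robot touching nothing.
Of tin_green, tub_white, tub_orange, tub_black only 2 to 4 are there at a start; the rules pass over those that are not, and their reading is None.
At some moment in a run one of tub_white, tub_orange, tub_black may be knocked a few centimetres aside while the robot is not near it.
It also fails if it takes over 210 s, if anything falls off the work surface, if the arm or the gripper's body presses on something with over 40 N, if the wrist force passes 120 N, or if a joint passes its speed limit or range.

## Working session

There is one attempt and no reset: what is moved stays moved. The work goes in short steps, Python scripts to look and compute and a tool call to move; the robot and the scene stay as the last step left them, time stands still between calls to the robot, and variables do not carry over. Pictures are saved under pics/ and viewed, about 12 in all and at most 16, crops included, and the job is handed in when it is done.

Besides the shell and the picture viewer there is one more tool, called after ">>>" by a JSON object that holds its "op" and its "data". step_arm: Moves the arm, as the interface text tells. Its arguments: {"type":"object","properties":{"increments":{"type":"array","items":{"type":"object","properties":{"tx":{"type":"number"},"ty":{"type":"number"},"tz":{"type":"number"},"ax":{"type":"number"},"ay":{"type":"number"},"az":{"type":"number"},"claw":{"type":"number"}}}},"newtons":{"type":"number"}},"required":["increments"]}

```bash
mkdir -p pics
cat > h.py <<'E'
import numpy as np, cv2
from plant import r, optics
def cap(name,save=None):
    c=optics.capture(name); np.savez(f'last_{name}.npz',**{k:np.array(v) for k,v in c.items()})
    if save: cv2.imwrite(f'pics/{save}.png',c['image'])
    return c
def load(name): return dict(np.load(f'last_{name}.npz'))
def ray(c,u,v):
    K=np.array([[c['fx'],0,c['cx']],[0,c['fy'],c['cy']],[0,0,1]],float)
    p=cv2.undistortPoints(np.array([[[u,v]]],float),K,np.array(c['distortion'],float))[0,0]
    return np.array([p[0],p[1],1.])
def at_z(c,u,v,z):
    R=np.array(c['R']);t=np.array(c['t']); o=-R.T@t; d=R.T@ray(c,u,v)
    return o+d*(z-o[2])/d[2]
def at_d(c,u,v,w=1):
    u0,v0=int(round(u)),int(round(v)); q=c['depth'][v0-w:v0+w+1,u0-w:u0+w+1]; q=q[q>0]
    if not len(q): return None
    R=np.array(c['R']);t=np.array(c['t']); return R.T@(ray(c,u,v)*np.median(q)-t)
def cloud(c):
    K=np.array([[c['fx'],0,c['cx']],[0,c['fy'],c['cy']],[0,0,1]],float)
    h,w=c['depth'].shape; g=np.stack(np.meshgrid(np.arange(w),np.arange(h)),-1).reshape(-1,1,2).astype(float)
    p=cv2.undistortPoints(g,K,np.array(c['distortion'],float))[:,0].reshape(h,w,2)
    P=np.dstack([p,np.ones((h,w))])*c['depth'][...,None]
    return (P-np.array(c['t']))@np.array(c['R'])
E
python3 - <<'E'
from h import *
a=cap('top','top0');b=cap('side','side0')
cv2.imwrite('pics/both0.png',np.hstack([a['image'],b['image']])[:, :])
for c in (a,b): print(c['fx'],-np.array(c['R']).T@c['t'],np.array(c['R'])[2], (c['depth']>0).mean())
print(r.get_state())
E
```

```text
476.58193564158336 [ 0.36617984 -0.15323501  1.34631223] [ 0.17822465  0.02043548 -0.9837776 ] 0.9960459183673469
449.6929249661382 [ 0.32025087 -0.8116758   0.95949983] [ 0.22404319  0.60306095 -0.76558614] 0.9960501700680272
{'time_s': 0.1, 'joints': array([ 9.37412622e+01,  2.05866874e+01,  6.39456447e-01, -1.40280322e-02,
       -7.01353210e+01, -1.65082493e+01]), 'qd': array([ 0.09179675, -0.19104292,  0.03197848,  0.05943373, -0.00872776,
       -0.01636883]), 'joint_torque': array([-2.54157530e-03, -5.84167314e+01,  2.93750811e+01,  7.01563239e+00,
        1.01513753e-02, -4.60526132e-05]), 'tcp_pos': array([0.14910501, 0.65792246, 0.24473857]), 'eef_rot': array([ 1.79917103e+02, -1.08146764e-02, -1.27717555e+01]), 'contact_force': array([0.45032638, 0.7917628 , 0.34280635]), 'moment': array([ 0.01914476, -0.03540705,  0.0597871 ]), 'gripper_width': 0.08800106025846866}
```

View pics/top0.png

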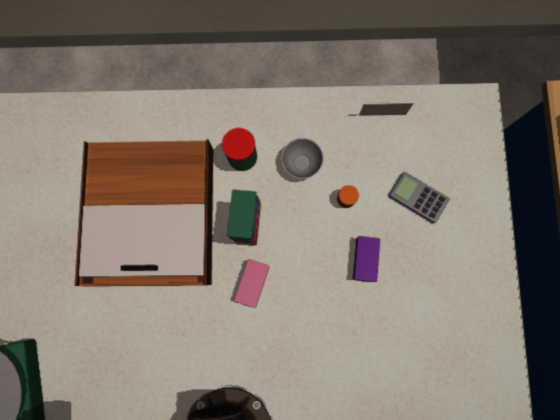

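View pics/side0.png

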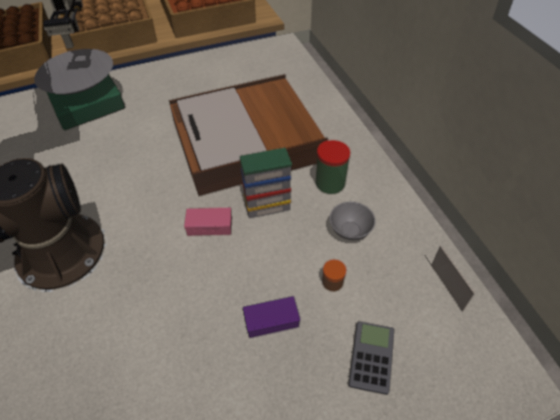

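Top view: the stack is at (243,215), the orange tub at (348,195), the case at (145,210) with the grip at (139,268), and the jar, bowl and calculator to the upper right. Look-alikes of the red tin are the pink one at (252,284) and the purple one at (367,259). The real red tin is third from the top of the stack, at side view (268,195). An upright dark panel at (385,108) could be hiding something. Next I measure.

Run:
```python
from h import *
a=load('top');b=load('side')
P=cloud(a);Q=cloud(b)
def pr(n,c,u,v): print(n,(u,v),np.round(at_d(c,u,v),3))
for n,u,v in [('green',243,203),('tub',348,195),('jar',239,144),('grip',139,268),('cover',140,235),('closedpart',150,170),('panel',385,108),('table',310,300),('pink',252,280),('purple',367,255),('calc',420,198),('bowl',300,160)]: pr(n,a,u,v)
for n,u,v in [('green',266,160),('tub',334,268),('grip',194,127),('cover',215,120),('panel',455,280),('table',300,360),('panelbot',462,300),('pinks',208,214)]: pr(n,b,u,v)
def rect(Pc,zlo,zhi,x0,x1,y0,y1,n):
    m=(Pc[...,2]>zlo)&(Pc[...,2]<zhi)&(Pc[...,0]>x0)&(Pc[...,0]<x1)&(Pc[...,1]>y0)&(Pc[...,1]<y1)
    p=Pc[m]; rr=cv2.minAreaRect((p[:,:2]*1000).astype(np.float32)); print(n,len(p),np.round(np.median(p[:,2]),4),np.round(rr[0],1),np.round(rr[1],1),round(rr[2],1))
for nm,Pc in (('top',P),('side',Q)):
    g=at_d(a,243,203); rect(Pc,.165,.2,g[0]-.1,g[0]+.1,g[1]-.1,g[1]+.1,nm+' green')
    g=at_d(a,348,195); rect(Pc,.052,.075,g[0]-.05,g[0]+.05,g[1]-.05,g[1]+.05,nm+' tub')
    g=at_d(a,139,268); rect(Pc,.110,.135,g[0]-.1,g[0]+.1,g[1]-.1,g[1]+.1,nm+' grip')
    g=at_d(a,140,235); rect(Pc,.084,.1,g[0]-.2,g[0]+.25,g[1]-.25,g[1]+.2,nm+' cover+rails')
    g=at_d(a,385,108); rect(Pc,.02,.3,g[0]-.1,g[0]+.1,g[1]-.1,g[1]+.1,nm+' panel')
    g=at_d(a,239,144); rect(Pc,.1,.16,g[0]-.08,g[0]+.08,g[1]-.06,g[1]+.06,nm+' jar')
    g=at_d(a,300,160); rect(Pc,.03,.06,g[0]-.08,g[0]+.08,g[1]-.08,g[1]+.06,nm+' bowl')
    g=at_d(a,252,280); rect(Pc,.03,.06,g[0]-.1,g[0]+.1,g[1]-.08,g[1]+.1,nm+' pink')
big=cv2.hconcat([cv2.resize(a['image'][120:300,60:420][:, 130:340],None,fx=2.6,fy=2.6,interpolation=2)[:468], ])
s=cv2.resize(b['image'][130:330,170:390],None,fx=2.1,fy=2.34,interpolation=2)
cv2.imwrite('pics/crop1.png',cv2.resize(np.hstack([big[:468],s[:468]]),(800,360)))
# map of side cloud occupancy near panel
m=(Q[...,2]>.03)&(Q[...,2]<.3)
```

```text
green (243, 203) [ 0.586 -0.054  0.178]
tub (348, 195) [ 0.626 -0.333  0.061]
jar (239, 144) [ 0.755 -0.04   0.129]
grip (139, 268) [0.431 0.218 0.121]
cover (140, 235) [0.52  0.228 0.092]
closedpart (150, 170) [0.701 0.211 0.079]
panel (385, 108) [ 0.879 -0.449  0.051]
table (310, 300) [ 0.343 -0.225 -0.001]
pink (252, 280) [ 0.399 -0.067  0.044]
purple (367, 255) [ 0.462 -0.38   0.044]
calc (420, 198) [ 0.622 -0.54   0.02 ]
bowl (300, 160) [ 0.743 -0.206  0.004]
green (266, 160) [ 0.563 -0.053  0.178]
tub (334, 268) [ 0.629 -0.332  0.059]
grip (194, 127) [0.433 0.203 0.121]
cover (215, 120) [0.504 0.249 0.09 ]
panel (455, 280) [ 0.88  -0.462  0.055]
table (300, 360) [ 0.482 -0.487 -0.002]
panelbot (462, 300) [ 0.878 -0.505  0.033]
pinks (208, 214) [ 0.396 -0.057  0.044]
top green 1192 0.1793 [560.6 -49.6] [ 62.1 120.8] 84.3
top tub 325 0.0594 [ 627.6 -333.2] [52.4 54.5] 43.2
top grip 183 0.1201 [432.8 223.3] [90.8 12.6] 89.3
top cover+rails 9671 0.0905 [578.7 188.4] [419.9 379.4] 89.8
top panel 505 0.0609 [ 879.4 -449.8] [138.8   8. ] 89.3
top jar 912 0.1289 [757.  -35.4] [87.9 88.7] 2.0
top bowl 457 0.0448 [ 737.6 -208.6] [115.7 119. ] 89.1
top pink 1031 0.0446 [413.4 -70.6] [ 65.5 165.1] 73.0
side green 1006 0.1786 [560.8 -50.7] [ 66.9 120. ] 84.1
side tub 407 0.0597 [ 629.  -333.1] [55.6 52.9] 54.6
side grip 114 0.1204 [433.6 224.5] [14.2 94. ] 0.1
side cover+rails 5153 0.0908 [579.2 191.7] [426.5 381.4] 90.0
side panel 1000 0.0586 [ 879.7 -450.7] [  8.7 141.6] 0.3
side jar 834 0.1283 [759.  -39.6] [88.9 88.8] 33.3
side bowl 555 0.0427 [ 737.7 -209.3] [120.1 113.3] 64.5
side pink 958 0.0439 [412.1 -72.4] [ 64.  162.8] 70.4
```

View pics/crop1.png

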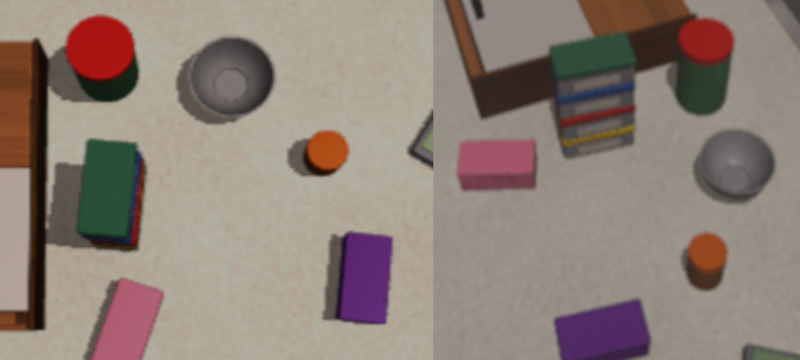

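The crop confirms the stack order: green, blue, red, yellow. The tub is orange, and the pink and purple blocks are separate lone blocks. Next I measure the case's bay and the gripper body's orientation.

Run:
```python
from h import *
for n in('top','side'):
    c=load(n);P=cloud(c);x,y,z=P[...,0],P[...,1],P[...,2]
    for y0 in (.12,.21,.32):
        m=(abs(y-y0)<.006)&(x>.3)&(x<.9); o=np.argsort(x[m]); 
        print(n,'x-prof y',y0,[(int(a*1000),int(b*1000)) for a,b in zip(x[m][o],z[m][o])][::6])
    for x0 in (.5,.72):
        m=(abs(x-x0)<.004)&(y>-.0)&(y<.47); o=np.argsort(y[m])
        print(n,'y-prof x',x0,[(int(a*1000),int(b*1000)) for a,b in zip(y[m][o],z[m][o])][::5])
    m=(z>.29)&(z<.5)&(x>-.05)&(x<.4)&(y>.4)&(y<.9)
    if m.sum()>20:
        for lo in np.arange(.24,.5,.03):
            k=(z>lo)&(z<lo+.03)&(x>-.1)&(x<.4)&(y>.4)&(y<.9)
            if k.sum()>5: print('grip z',round(lo,2),k.sum(),np.round([x[k].min(),x[k].max(),y[k].min(),y[k].max()],3))
    k=(x>.85)&(x<.91)&(y<-.36)&(y>-.54)&(z>.015); print('panel z',z[k].min(),z[k].max())
```

```text
top x-prof y 0.12 [(301, -2), (303, 1), (309, -3), (312, 1), (317, -4), (319, -1), (322, 2), (325, 2), (330, -4), (333, 2), (336, 0), (341, -3), (344, 1), (347, 1), (352, -2), (355, -3), (358, 2), (360, -1), (366, 0), (369, -4), (371, 1), (374, 2), (377, 0), (382, 1), (385, -2), (388, 2), (390, 80), (396, 11), (399, 5), (402, 2), (407, 7), (410, 6), (413, 3), (415, 6), (418, 89), (421, 85), (425, 94), (428, 86), (433, 93), (436, 91), (439, 89), (444, 92), (447, 87), (449, 87), (454, 94), (457, 88), (460, 88), (465, 91), (467, 91), (470, 89), (473, 86), (478, 91), (481, 89), (486, 90), (489, 90), (492, 88), (494, 89), (499, 90), (502, 91), (505, 90), (510, 94), (512, 92), (516, 85), (520, 93), (523, 90), (526, 87), (531, 90), (534, 87), (540, 89), (542, 89), (545, 89), (550, 90), (553, 87), (556, 86), (561, 92), (564, 86), (569, 91), (572, 89), (575, 88), (580, 92), (582, 92), (586, 88), (589, 85), (593, 91), (596, 91), (599, 89), (602, 87), (610, 78), (612, 79), (615, 77), (618, 76), (623, 79), (626, 79), (631, 80), (636, 74), (639, 82), (643, 78), (646, 77), (651, 78), (656, 83), (6
[... 9153 characters left out ...]
9), (49, 88), (50, 79), (50, 11), (51, 12), (51, 36), (52, 90), (70, 82), (82, 80), (93, 79), (97, 79), (109, 76), (118, 81), (126, 79), (134, 80), (146, 81), (157, 80), (164, 76), (172, 77), (181, 77), (187, 80), (197, 77), (209, 77), (214, 81), (224, 81), (232, 81), (243, 78), (255, 78), (264, 79), (271, 81), (287, 79), (295, 77), (301, 80), (319, 80), (329, 80), (340, 81), (352, 78), (359, 83), (371, 83), (379, 83), (390, 79), (393, 81)]
grip z 0.24 97 [0.126 0.174 0.588 0.719]
grip z 0.27 121 [0.092 0.204 0.559 0.736]
grip z 0.3 435 [0.092 0.208 0.554 0.734]
grip z 0.33 404 [0.093 0.186 0.553 0.701]
grip z 0.36 35 [0.126 0.174 0.63  0.65 ]
panel z 0.015008194935943693 0.09298022607732931
```

Case: front wall x ≈ 0.389–0.397, bay x ≈ 0.397–0.577, y ≈ 0.064–0.384, so the centre is about (0.487, 0.224). The cover is about 21 mm open, and the grip is at (0.433, 0.224) with its top at 0.121. I'll move to the grip with the jaws along x.

>>> {"op": "step_arm", "data": {"increments": [{"tx":23.7,"ty":-36.2,"tz":-3,"az":-6.4,"claw":1},{"tx":23.7,"ty":-36.2,"tz":-3,"az":-6.4},{"tx":23.7,"ty":-36.2,"tz":-3,"az":-6.4},{"tx":23.7,"ty":-36.2,"tz":-3,"az":-6.4},{"tx":23.7,"ty":-36.2,"tz":-3,"az":-6.4},{"tx":23.7,"ty":-36.2,"tz":-3,"az":-6.4},{"tx":23.7,"ty":-36.2,"tz":-3,"az":-6.4},{"tx":23.7,"ty":-36.2,"tz":-3,"az":-6.4},{"tx":23.7,"ty":-36.2,"tz":-3,"az":-6.4},{"tx":23.7,"ty":-36.2,"tz":-3,"az":-6.4},{"tx":23.7,"ty":-36.2,"tz":-3,"az":-6.4},{"tx":23.7,"ty":-36.2,"tz":-3,"az":-6.4}], "newtons": 15}}

```text
$.increments[0]: bad value
```

>>> {"op": "step_arm", "data": {"increments": [{"tx":23.7,"ty":-36.2,"tz":-3,"ax":0,"ay":0,"az":-6.4,"claw":1},{"tx":23.7,"ty":-36.2,"tz":-3,"ax":0,"ay":0,"az":-6.4,"claw":1}], "newtons": 15}}

```text
time_s: 0.3
tcp_pos: [0.1964, 0.5851, 0.2382]
eef_rot: [179.9, -0.0, -25.7]
contact_force: [0.3, -0.3, -0.4]
gripper_width: 0.0874
```

>>> {"op": "step_arm", "data": {"increments": [{"tx":23.7,"ty":-36.1,"tz":-3,"ax":0,"ay":0,"az":-6.4,"claw":1},{"tx":23.7,"ty":-36.1,"tz":-3,"ax":0,"ay":0,"az":-6.4,"claw":1},{"tx":23.7,"ty":-36.1,"tz":-3,"ax":0,"ay":0,"az":-6.4,"claw":1},{"tx":23.7,"ty":-36.1,"tz":-3,"ax":0,"ay":0,"az":-6.4,"claw":1},{"tx":23.7,"ty":-36.1,"tz":-3,"ax":0,"ay":0,"az":-6.4,"claw":1},{"tx":23.7,"ty":-36.1,"tz":-3,"ax":0,"ay":0,"az":-6.4,"claw":1},{"tx":23.7,"ty":-36.1,"tz":-3,"ax":0,"ay":0,"az":-6.4,"claw":1},{"tx":23.7,"ty":-36.1,"tz":-3,"ax":0,"ay":0,"az":-6.4,"claw":1},{"tx":23.7,"ty":-36.1,"tz":-3,"ax":0,"ay":0,"az":-6.4,"claw":1},{"tx":23.7,"ty":-36.1,"tz":-3,"ax":0,"ay":0,"az":-6.4,"claw":1},{"tx":0,"ty":0,"tz":0,"ax":0,"ay":0,"az":-0.3,"claw":1}]}}

```text
time_s: 1.4
tcp_pos: [0.4347, 0.221, 0.2088]
eef_rot: [179.9, -0.1, -90.3]
contact_force: [-0.1, -0.2, 0.1]
gripper_width: 0.0875
```

>>> {"op": "step_arm", "data": {"increments": [{"tx":-0.6,"ty":1,"tz":-35,"ax":0,"ay":0,"az":0,"claw":0},{"tx":0,"ty":1,"tz":-35,"ax":0,"ay":0,"az":0,"claw":0},{"tx":0,"ty":1,"tz":-23,"ax":0,"ay":0,"az":0,"claw":-0.3},{"tx":0,"ty":0,"tz":0,"ax":0,"ay":0,"az":0,"claw":-1},{"tx":0,"ty":0,"tz":0,"ax":0,"ay":0,"az":0,"claw":-1},{"tx":0,"ty":0,"tz":0,"ax":0,"ay":0,"az":0,"claw":-1},{"tx":0,"ty":0,"tz":0,"ax":0,"ay":0,"az":0,"claw":-1},{"tx":0,"ty":0,"tz":0,"ax":0,"ay":0,"az":0,"claw":-1},{"tx":0,"ty":0,"tz":0,"ax":0,"ay":0,"az":0,"claw":-1}]}}

```text
time_s: 2.3
tcp_pos: [0.4332, 0.2281, 0.1172]
eef_rot: [-180.0, 0.1, -89.9]
contact_force: [-0.2, 0.4, -0.3]
gripper_width: 0.0216
```

>>> {"op": "step_arm", "data": {"increments": [{"tx":0,"ty":0,"tz":-3,"ax":0,"ay":0,"az":0,"claw":-1},{"tx":0,"ty":0,"tz":0,"ax":0,"ay":0,"az":0,"claw":-1},{"tx":0,"ty":0,"tz":0,"ax":0,"ay":0,"az":0,"claw":-1},{"tx":20,"ty":0,"tz":0,"ax":0,"ay":0,"az":0,"claw":-1},{"tx":25,"ty":0,"tz":0,"ax":0,"ay":0,"az":0,"claw":-1},{"tx":25,"ty":0,"tz":0,"ax":0,"ay":0,"az":0,"claw":-1},{"tx":25,"ty":0,"tz":0,"ax":0,"ay":0,"az":0,"claw":-1},{"tx":25,"ty":0,"tz":0,"ax":0,"ay":0,"az":0,"claw":-1},{"tx":20,"ty":0,"tz":0,"ax":0,"ay":0,"az":0,"claw":-1},{"tx":12,"ty":0,"tz":0,"ax":0,"ay":0,"az":0,"claw":-1},{"tx":0,"ty":0,"tz":0,"ax":0,"ay":0,"az":0,"claw":-1}]}}

```text
time_s: 3.4
tcp_pos: [0.5875, 0.228, 0.1142]
eef_rot: [-179.9, 0.0, -89.9]
contact_force: [2.5, -0.1, 5.3]
gripper_width: 0.0134
```

>>> {"op": "step_arm", "data": {"increments": [{"tx":5,"ty":0,"tz":0,"ax":0,"ay":0,"az":0,"claw":-1},{"tx":3,"ty":0,"tz":0,"ax":0,"ay":0,"az":0,"claw":-1},{"tx":3,"ty":0,"tz":0,"ax":0,"ay":0,"az":0,"claw":-1}]}}

```text
time_s: 3.7
tcp_pos: [0.5947, 0.2279, 0.1141]
eef_rot: [179.9, -0.0, -89.9]
contact_force: [-19.7, 4.9, 17.3]
gripper_width: 0.0139
```

>>> {"op": "step_arm", "data": {"increments": [{"tx":-2.5,"ty":0,"tz":0,"ax":0,"ay":0,"az":0,"claw":-1},{"tx":0,"ty":0,"tz":0,"ax":0,"ay":0,"az":0,"claw":0},{"tx":0,"ty":0,"tz":0,"ax":0,"ay":0,"az":0,"claw":0},{"tx":0,"ty":0,"tz":0,"ax":0,"ay":0,"az":0,"claw":1},{"tx":0,"ty":0,"tz":10,"ax":0,"ay":0,"az":0,"claw":1},{"tx":0,"ty":0,"tz":45,"ax":0,"ay":0,"az":0,"claw":1},{"tx":0,"ty":0,"tz":45,"ax":0,"ay":0,"az":0,"claw":1},{"tx":0,"ty":0,"tz":45,"ax":0,"ay":0,"az":0,"claw":1}]}}

```text
time_s: 4.5
tcp_pos: [0.5933, 0.2276, 0.2609]
eef_rot: [-180.0, -0.0, -89.9]
contact_force: [0.8, 1.5, -0.1]
gripper_width: 0.0647
```

Run:
```python
from h import *
c=cap('side','side1');cap('top','top1');P=cloud(c)
for P in (P,cloud(load('top'))):
    x,y,z=P[...,0],P[...,1],P[...,2]
    m=(abs(y-.33)<.03)&(z>.085)&(z<.097)&(x>.5)&(x<.9); print('cover x', np.percentile(x[m],[1,99]))
    m=(abs(y-.33)<.03)&(z>.070)&(z<.085)&(x>.36)&(x<.5); print('front wall', np.percentile(x[m],[1,99]))
    m=(abs(x-.48)<.05)&(z>.06)&(z<.1)&(y>.02)&(y<.43); print('side walls low', np.percentile(y[m&(y<.2)],[1,99]),'hi',np.percentile(y[m&(y>.25)],[1,99]))
    m=(abs(x-.48)<.05)&(z<.015)&(y>.05)&(y<.39); print('floor', np.percentile(y[m],[1,99]),np.median(z[m]))
    m=(z>.165)&(z<.2)&(abs(x-.56)<.1)&(abs(y+.05)<.06)
    if m.sum()>50: print(cv2.minAreaRect((P[m][:,:2]*1000).astype(np.float32)))
```

```text
cover x [0.57483266 0.76264728]
front wall [0.39062565 0.39659772]
side walls low [0.04598444 0.05651017] hi [0.3802953  0.39715488]
floor [0.05044541 0.38656578] 0.005601322709695753
((561.22119140625, -51.363277435302734), (65.09652709960938, 120.2909927368164), 84.39057159423828)
cover x [0.60773833 0.62582217]
front wall [0.38953172 0.39533214]
side walls low [0.04961321 0.06377617] hi [0.38169077 0.39678276]
floor [0.07787503 0.38352422] 0.0053930853412847615
((560.4024658203125, -49.4112663269043), (62.39531326293945, 120.33792114257812), 83.95735168457031)
```

View pics/side1.png

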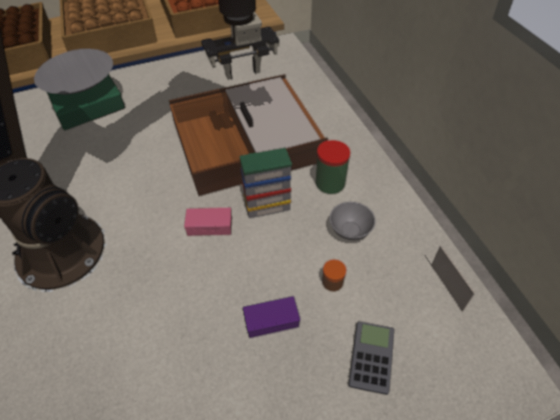

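The cover is fully back (front edge at x ≈ 0.575). The bay is empty, spanning x 0.396–0.575 and y 0.064–0.383. The stack and the tub haven't moved. Next is the green tin at (0.5605, −0.050), yaw −5.9°.

>>> {"op": "step_arm", "data": {"increments": [{"tx":-3.3,"ty":-27.8,"tz":0,"ax":0,"ay":0,"az":8.4,"claw":1},{"tx":-3.3,"ty":-27.8,"tz":0,"ax":0,"ay":0,"az":8.4,"claw":1},{"tx":-3.3,"ty":-27.8,"tz":0,"ax":0,"ay":0,"az":8.4,"claw":1},{"tx":-3.3,"ty":-27.8,"tz":0,"ax":0,"ay":0,"az":8.4,"claw":1},{"tx":-3.3,"ty":-27.8,"tz":0,"ax":0,"ay":0,"az":8.4,"claw":1},{"tx":-3.3,"ty":-27.8,"tz":0,"ax":0,"ay":0,"az":8.4,"claw":1},{"tx":-3.3,"ty":-27.8,"tz":0,"ax":0,"ay":0,"az":8.4,"claw":1},{"tx":-3.3,"ty":-27.8,"tz":0,"ax":0,"ay":0,"az":8.4,"claw":1},{"tx":-3.3,"ty":-27.8,"tz":0,"ax":0,"ay":0,"az":8.4,"claw":1},{"tx":-3.3,"ty":-27.8,"tz":0,"ax":0,"ay":0,"az":8.4,"claw":1},{"tx":0,"ty":0,"tz":0,"ax":0,"ay":0,"az":0,"claw":1}], "newtons": 20}}

```text
time_s: 5.7
tcp_pos: [0.5599, -0.0526, 0.2592]
eef_rot: [180.0, -0.0, -5.7]
contact_force: [-0.4, 1.2, 0.3]
gripper_width: 0.0876
```

>>> {"op": "step_arm", "data": {"increments": [{"tx":0,"ty":2,"tz":-40,"ax":0,"ay":0,"az":0,"claw":1},{"tx":0,"ty":0,"tz":-40,"ax":0,"ay":0,"az":0,"claw":1},{"tx":0,"ty":0,"tz":-19,"ax":0,"ay":0,"az":0,"claw":1},{"tx":0,"ty":0,"tz":0,"ax":0,"ay":0,"az":0,"claw":-1},{"tx":0,"ty":0,"tz":0,"ax":0,"ay":0,"az":0,"claw":-1},{"tx":0,"ty":0,"tz":0,"ax":0,"ay":0,"az":0,"claw":-1},{"tx":0,"ty":0,"tz":0,"ax":0,"ay":0,"az":0,"claw":-1},{"tx":0,"ty":0,"tz":0,"ax":0,"ay":0,"az":0,"claw":-1},{"tx":0,"ty":0,"tz":0,"ax":0,"ay":0,"az":0,"claw":-1}]}}

```text
time_s: 6.6
tcp_pos: [0.5614, -0.048, 0.1613]
eef_rot: [-180.0, -0.2, -5.9]
contact_force: [-1.4, -0.1, 7.1]
gripper_width: 0.0619
```

>>> {"op": "step_arm", "data": {"increments": [{"tx":0,"ty":0,"tz":10,"ax":0,"ay":0,"az":0,"claw":-1},{"tx":0,"ty":0,"tz":30,"ax":0,"ay":0,"az":0,"claw":-1},{"tx":-8,"ty":-33,"tz":0,"ax":0,"ay":0,"az":0,"claw":-1},{"tx":-8,"ty":-33,"tz":0,"ax":0,"ay":0,"az":0,"claw":-1},{"tx":-8,"ty":-33,"tz":0,"ax":0,"ay":0,"az":0,"claw":-1},{"tx":-7,"ty":-33,"tz":0,"ax":0,"ay":0,"az":0,"claw":-1},{"tx":0,"ty":0,"tz":-40,"ax":0,"ay":0,"az":0,"claw":-1},{"tx":0,"ty":0,"tz":-40,"ax":0,"ay":0,"az":0,"claw":-1},{"tx":0,"ty":0,"tz":-40,"ax":0,"ay":0,"az":0,"claw":-1},{"tx":0,"ty":0,"tz":-40,"ax":0,"ay":0,"az":0,"claw":-1},{"tx":0,"ty":0,"tz":-8,"ax":0,"ay":0,"az":0,"claw":-1}]}}

```text
time_s: 7.7
tcp_pos: [0.5262, -0.1799, 0.0278]
eef_rot: [180.0, 0.4, -5.9]
contact_force: [-0.9, 0.3, -2.1]
gripper_width: 0.0618
```

Run:
```python
from h import *
print(r.get_state()['tcp_pos'],r.get_state()['contact_force'])
c=cap('side','side2');cap('top','top2')
for P in (cloud(c),cloud(load('top'))):
    x,y,z=P[...,0],P[...,1],P[...,2]
    m=(z>.125)&(z<.145)&(abs(x-.56)<.08)&(abs(y+.05)<.05)
    print(m.sum(),np.median(z[m]),cv2.minAreaRect((P[m][:,:2]*1000).astype(np.float32)))
```

```text
[ 0.52619924 -0.1799465   0.02782578] [-0.88119363  0.29508173 -2.05968821]
121 0.13342682541140216 ((508.89691162109375, -46.321380615234375), (64.71571350097656, 17.28082275390625), 81.68550872802734)
103 0.13379137624307536 ((505.13507080078125, -46.42759704589844), (59.18977355957031, 13.731171607971191), 87.41309356689453)
```

>>> {"op": "step_arm", "data": {"increments": [{"tx":0,"ty":0,"tz":-1.5,"ax":0,"ay":0,"az":0,"claw":-1},{"tx":0,"ty":0,"tz":0,"ax":0,"ay":0,"az":0,"claw":0.6},{"tx":0,"ty":0,"tz":0,"ax":0,"ay":0,"az":0,"claw":1},{"tx":0,"ty":0,"tz":0,"ax":0,"ay":0,"az":0,"claw":1},{"tx":0,"ty":0,"tz":20,"ax":0,"ay":0,"az":0,"claw":1},{"tx":0,"ty":0,"tz":50,"ax":0,"ay":0,"az":0,"claw":1},{"tx":-20,"ty":-20,"tz":40,"ax":0,"ay":0,"az":0,"claw":1},{"tx":-20,"ty":-20,"tz":40,"ax":0,"ay":0,"az":0,"claw":1},{"tx":-20,"ty":-20,"tz":40,"ax":0,"ay":0,"az":0,"claw":1}]}}

```text
time_s: 8.7
tcp_pos: [0.4686, -0.2406, 0.2226]
eef_rot: [180.0, -0.1, -5.8]
contact_force: [1.8, -0.1, -0.3]
gripper_width: 0.0876
```

Run:
```python
from h import *
c=cap('side','side3');cap('top','top3')
for P in (cloud(c),cloud(load('top'))):
    x,y,z=P[...,0],P[...,1],P[...,2]
    m=(z>.125)&(z<.145)&(abs(x-.56)<.08)&(abs(y+.05)<.05)
    print('blue',m.sum(),np.median(z[m]),cv2.minAreaRect((P[m][:,:2]*1000).astype(np.float32)))
    m=(z>.038)&(z<.052)&(abs(x-.525)<.08)&(abs(y+.18)<.05)
    print('green',m.sum(),np.median(z[m]),cv2.minAreaRect((P[m][:,:2]*1000).astype(np.float32)))
    m=(z>.052)&(z<.07)&(abs(x-.628)<.08)&(abs(y+.333)<.08)
    print('tub',m.sum(),np.median(P[m],0))
```

```text
blue 404 0.1336045071701102 ((586.646728515625, -56.53438186645508), (63.848968505859375, 66.70536041259766), 84.63198852539062)
green 639 0.0435986974966196 ((530.905517578125, -181.75656127929688), (65.18265533447266, 119.35487365722656), 84.44941711425781)
tub 409 [ 0.62818178 -0.33577713  0.05962741]
blue 0 nan ((0.0, 0.0), (0.0, 0.0), 0.0)
green 0 nan ((0.0, 0.0), (0.0, 0.0), 0.0)
tub 105 [ 0.64332604 -0.33709947  0.05977267]
  return _methods._mean(a, axis=axis, dtype=dtype,
  ret = ret.dtype.type(ret / rcount)
```

>>> {"op": "step_arm", "data": {"increments": [{"tx":18.3,"ty":37.6,"tz":0,"ax":0,"ay":0,"az":0,"claw":1},{"tx":18.3,"ty":37.6,"tz":0,"ax":0,"ay":0,"az":0,"claw":1},{"tx":18.3,"ty":37.6,"tz":0,"ax":0,"ay":0,"az":0,"claw":1},{"tx":18.3,"ty":37.6,"tz":0,"ax":0,"ay":0,"az":0,"claw":1},{"tx":18.3,"ty":37.6,"tz":0,"ax":0,"ay":0,"az":0,"claw":1},{"tx":0,"ty":0,"tz":0,"ax":0,"ay":0,"az":0.3,"claw":1},{"tx":0,"ty":0,"tz":-40,"ax":0,"ay":0,"az":0,"claw":1},{"tx":0,"ty":0,"tz":-40,"ax":0,"ay":0,"az":0,"claw":1},{"tx":0,"ty":0,"tz":0,"ax":0,"ay":0,"az":0,"claw":1}]}}

```text
time_s: 9.7
tcp_pos: [0.5573, -0.0525, 0.1356]
eef_rot: [179.9, 0.5, -5.6]
contact_force: [0.2, -0.4, -0.9]
gripper_width: 0.0874
```

>>> {"op": "step_arm", "data": {"increments": [{"tx":2.5,"ty":0,"tz":-20,"ax":0,"ay":-0.4,"az":0,"claw":1},{"tx":0,"ty":0,"tz":0,"ax":0,"ay":0,"az":0,"claw":-1},{"tx":0,"ty":0,"tz":0,"ax":0,"ay":0,"az":0,"claw":-1},{"tx":0,"ty":0,"tz":0,"ax":0,"ay":0,"az":0,"claw":-1},{"tx":0,"ty":0,"tz":0,"ax":0,"ay":0,"az":0,"claw":-1},{"tx":0,"ty":0,"tz":0,"ax":0,"ay":0,"az":0,"claw":-1},{"tx":0,"ty":0,"tz":0,"ax":0,"ay":0,"az":0,"claw":-1}]}}

```text
time_s: 10.4
tcp_pos: [0.5643, -0.0519, 0.1216]
eef_rot: [-179.9, -0.5, -5.5]
contact_force: [-1.4, 1.6, 7.2]
gripper_width: 0.0621
```

>>> {"op": "step_arm", "data": {"increments": [{"tx":0,"ty":0,"tz":10,"ax":0,"ay":0,"az":0,"claw":-1},{"tx":0,"ty":0,"tz":30,"ax":0,"ay":0,"az":0,"claw":-1},{"tx":-7.5,"ty":-32,"tz":0,"ax":0,"ay":0.2,"az":0,"claw":-1},{"tx":-7.5,"ty":-32,"tz":0,"ax":0,"ay":0,"az":0,"claw":-1},{"tx":-7.5,"ty":-32,"tz":0,"ax":0,"ay":0,"az":0,"claw":-1},{"tx":-7.5,"ty":-32,"tz":0,"ax":0,"ay":0,"az":0,"claw":-1},{"tx":0,"ty":0,"tz":-30,"ax":0,"ay":0,"az":0,"claw":-1},{"tx":0,"ty":0,"tz":-30,"ax":0,"ay":0,"az":0,"claw":-1},{"tx":0,"ty":0,"tz":-15,"ax":0,"ay":0,"az":0,"claw":-1},{"tx":0,"ty":0,"tz":0,"ax":0,"ay":0,"az":0,"claw":-1},{"tx":0,"ty":0,"tz":0,"ax":0,"ay":0,"az":0,"claw":-1}]}}

```text
time_s: 11.5
tcp_pos: [0.5337, -0.1802, 0.0856]
eef_rot: [-180.0, -0.2, -5.6]
contact_force: [1.0, 0.5, -2.4]
gripper_width: 0.0614
```

>>> {"op": "step_arm", "data": {"increments": [{"tx":0,"ty":0,"tz":-4,"ax":0,"ay":0.1,"az":0,"claw":-1},{"tx":0,"ty":0,"tz":-2,"ax":0,"ay":0,"az":0,"claw":-1},{"tx":0,"ty":0,"tz":0,"ax":0,"ay":0,"az":0,"claw":-1}]}}

```text
time_s: 11.8
tcp_pos: [0.5336, -0.18, 0.0794]
eef_rot: [-180.0, -0.1, -5.6]
contact_force: [-0.4, -0.5, -2.4]
gripper_width: 0.0624
```

Still hanging free; I'll lower in 1 mm steps until it touches.

>>> {"op": "step_arm", "data": {"increments": [{"tx":0,"ty":0,"tz":-1,"ax":0,"ay":0,"az":0,"claw":-1},{"tx":0,"ty":0,"tz":-1,"ax":0,"ay":0,"az":0,"claw":-1},{"tx":0,"ty":0,"tz":0,"ax":0,"ay":0,"az":0,"claw":-1}]}}

```text
time_s: 12.1
tcp_pos: [0.5334, -0.1801, 0.077]
eef_rot: [-180.0, -0.1, -5.6]
contact_force: [0.3, -0.1, -2.2]
gripper_width: 0.0621
```

>>> {"op": "step_arm", "data": {"increments": [{"tx":0,"ty":0,"tz":-1,"ax":0,"ay":0,"az":0,"claw":-1},{"tx":0,"ty":0,"tz":0,"ax":0,"ay":0,"az":0,"claw":-1},{"tx":0,"ty":0,"tz":-1,"ax":0,"ay":0,"az":0,"claw":-1},{"tx":0,"ty":0,"tz":0,"ax":0,"ay":0,"az":0,"claw":-1}]}}

```text
time_s: 12.5
tcp_pos: [0.5334, -0.1801, 0.0765]
eef_rot: [180.0, -0.1, -5.5]
contact_force: [-6.0, 3.4, 13.1]
gripper_width: 0.0621
```

>>> {"op": "step_arm", "data": {"increments": [{"tx":0,"ty":0,"tz":1,"ax":0,"ay":0,"az":0,"claw":0.6},{"tx":0,"ty":0,"tz":0,"ax":0,"ay":0,"az":0,"claw":1},{"tx":0,"ty":0,"tz":0,"ax":0,"ay":0,"az":0,"claw":1},{"tx":0,"ty":0,"tz":20,"ax":0,"ay":0,"az":0,"claw":1},{"tx":0,"ty":0,"tz":50,"ax":0,"ay":0,"az":0,"claw":1},{"tx":-5,"ty":30,"tz":35,"ax":0,"ay":0,"az":0,"claw":1},{"tx":-5,"ty":45,"tz":15,"ax":0,"ay":0,"az":0,"claw":1},{"tx":-5,"ty":45,"tz":0,"ax":0,"ay":0,"az":0,"claw":1},{"tx":-5,"ty":45,"tz":0,"ax":0,"ay":0,"az":0,"claw":1},{"tx":-5,"ty":45,"tz":0,"ax":0,"ay":0,"az":0,"claw":1},{"tx":-5,"ty":45,"tz":0,"ax":0,"ay":0,"az":0,"claw":1},{"tx":-5,"ty":45,"tz":0,"ax":0,"ay":0,"az":0,"claw":1}]}}

```text
time_s: 13.7
tcp_pos: [0.498, 0.1217, 0.1962]
eef_rot: [-180.0, -0.1, -5.6]
contact_force: [1.4, -0.2, -0.1]
gripper_width: 0.0877
```

```bash
cat > m.py <<'E'
from h import *
import sys
def meas(tag,*items):
    cs=cap('side','side'+tag);ct=cap('top','top'+tag)
    for n,x0,y0,z0,wx,wy in items:
        for nm,c in (('s',cs),('t',ct)):
            P=cloud(c);x,y,z=P[...,0],P[...,1],P[...,2]
            m=(abs(z-z0)<.009)&(abs(x-x0)<wx)&(abs(y-y0)<wy)
            if m.sum()<30: print(n,nm,'few',m.sum());continue
            k=cv2.morphologyEx(m.astype(np.uint8),cv2.MORPH_OPEN,np.ones((3,3)))>0
            q=P[k];(cx,cy),(w,h),a=cv2.minAreaRect((q[:,:2]*1000).astype(np.float32))
            print(n,nm,m.sum(),'z %.4f c %.1f %.1f size %.1f %.1f ang %.1f'%(np.median(q[:,2]),cx,cy,w,h,a),'mean',np.round(q[:,:2].mean(0)*1000,1))
    return cs,ct
E
python3 - <<'E'
from m import *
cs,ct=meas('4',('red',.56,-.05,.09,.08,.05),('blue',.53,-.18,.09,.08,.05),('tub',.628,-.333,.06,.06,.06))
cv2.imwrite('pics/v4.png',np.hstack([cv2.resize(ct['image'][150:330,170:390],(400,330)),cv2.resize(cs['image'][130:330,170:390],(400,330))]))
E
```

```text
red s 880 z 0.0887 c 559.9 -55.7 size 65.2 120.5 ang 84.3 mean [558.5 -58.7]
red t 1036 z 0.0893 c 559.2 -54.0 size 62.3 120.2 ang 84.8 mean [557.9 -54.2]
blue s 1059 z 0.0887 c 529.2 -181.0 size 66.1 120.5 ang 82.6 mean [ 527.7 -183.5]
blue t 1044 z 0.0893 c 528.5 -179.4 size 61.9 120.0 ang 82.8 mean [ 527.8 -179.4]
tub s 408 z 0.0598 c 628.0 -333.9 size 55.4 51.4 ang 64.9 mean [ 627.6 -335.2]
tub t 318 z 0.0596 c 627.6 -333.0 size 53.8 52.0 ang 34.8 mean [ 627.4 -333.1]
```

View pics/v4.png

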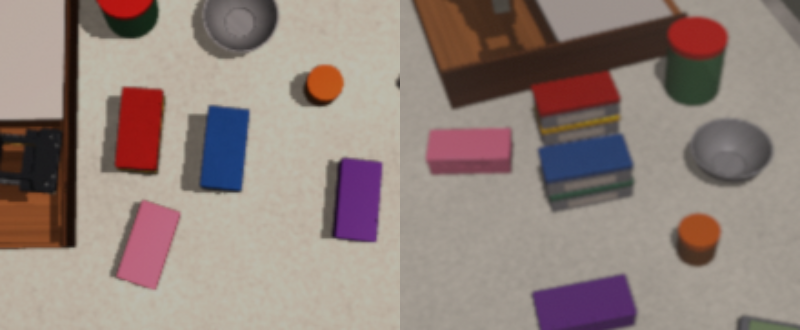

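>>> {"op": "step_arm", "data": {"increments": [{"tx":15.3,"ty":-44,"tz":0,"ax":0,"ay":0,"az":0.1,"claw":1},{"tx":15.3,"ty":-44,"tz":0,"ax":0,"ay":0,"az":0.1,"claw":1},{"tx":15.3,"ty":-44,"tz":0,"ax":0,"ay":0,"az":0,"claw":1},{"tx":15.3,"ty":-44,"tz":0,"ax":0,"ay":0,"az":0,"claw":1},{"tx":0,"ty":0,"tz":-40,"ax":0,"ay":0,"az":0,"claw":1},{"tx":0,"ty":0,"tz":-40,"ax":0,"ay":0,"az":0,"claw":1},{"tx":0,"ty":0,"tz":-25,"ax":0,"ay":0,"az":0,"claw":1},{"tx":0,"ty":0,"tz":0,"ax":0,"ay":0,"az":0,"claw":1},{"tx":0,"ty":0,"tz":0,"ax":0,"ay":0,"az":0,"claw":1}]}}

```text
time_s: 14.7
tcp_pos: [0.5599, -0.0564, 0.0913]
eef_rot: [180.0, -0.1, -5.4]
contact_force: [-0.1, 0.5, 0.3]
gripper_width: 0.0878
```

>>> {"op": "step_arm", "data": {"increments": [{"tx":-0.5,"ty":2,"tz":-10,"ax":0,"ay":0,"az":0,"claw":1},{"tx":0,"ty":0,"tz":-10,"ax":0,"ay":0,"az":0,"claw":1},{"tx":0,"ty":0,"tz":0,"ax":0,"ay":0,"az":0,"claw":0.5},{"tx":0,"ty":0,"tz":0,"ax":0,"ay":0,"az":0,"claw":-1},{"tx":0,"ty":0,"tz":0,"ax":0,"ay":0,"az":0,"claw":-1},{"tx":0,"ty":0,"tz":0,"ax":0,"ay":0,"az":0,"claw":-1},{"tx":0,"ty":0,"tz":0,"ax":0,"ay":0,"az":0,"claw":-1},{"tx":0,"ty":0,"tz":0,"ax":0,"ay":0,"az":0,"claw":-1}]}}

```text
time_s: 15.5
tcp_pos: [0.5595, -0.054, 0.0715]
eef_rot: [-180.0, -0.1, -5.4]
contact_force: [-0.3, 1.1, 3.4]
gripper_width: 0.062
```

>>> {"op": "step_arm", "data": {"increments": [{"tx":0,"ty":0,"tz":10,"ax":0,"ay":0,"az":0,"claw":-1},{"tx":0,"ty":0,"tz":40,"ax":0,"ay":0,"az":0,"claw":-1},{"tx":0,"ty":0,"tz":40,"ax":0,"ay":0,"az":0,"claw":-1},{"tx":-9.2,"ty":40.5,"tz":0,"ax":0,"ay":0,"az":0.9,"claw":-1},{"tx":-9.2,"ty":40.5,"tz":0,"ax":0,"ay":0,"az":0.9,"claw":-1},{"tx":-9.2,"ty":40.5,"tz":0,"ax":0,"ay":0,"az":0.9,"claw":-1},{"tx":-9.2,"ty":40.5,"tz":0,"ax":0,"ay":0,"az":0.9,"claw":-1},{"tx":-9.2,"ty":40.5,"tz":0,"ax":0,"ay":0,"az":0.9,"claw":-1},{"tx":-9.2,"ty":40.5,"tz":0,"ax":0,"ay":0,"az":0.9,"claw":-1},{"tx":-9.2,"ty":40.5,"tz":0,"ax":0,"ay":0,"az":0,"claw":-1},{"tx":-9.2,"ty":40.5,"tz":0,"ax":0,"ay":0,"az":0,"claw":-1},{"tx":0,"ty":0,"tz":0,"ax":0,"ay":0,"az":0,"claw":-1}]}}

```text
time_s: 16.7
tcp_pos: [0.4848, 0.274, 0.1615]
eef_rot: [-179.9, -0.1, 0.3]
contact_force: [0.2, -1.1, -2.3]
gripper_width: 0.0621
```

>>> {"op": "step_arm", "data": {"increments": [{"tx":0,"ty":-3,"tz":-40,"ax":0,"ay":0,"az":-0.3,"claw":-1},{"tx":0,"ty":0,"tz":-40,"ax":0,"ay":0,"az":0,"claw":-1},{"tx":0,"ty":0,"tz":-30,"ax":0,"ay":0,"az":0,"claw":-1},{"tx":0,"ty":0,"tz":-10,"ax":0,"ay":0,"az":0,"claw":-1},{"tx":0,"ty":0,"tz":-5,"ax":0,"ay":0,"az":0,"claw":-1},{"tx":0,"ty":0,"tz":0,"ax":0,"ay":0,"az":0,"claw":-1},{"tx":0,"ty":0,"tz":0,"ax":0,"ay":0,"az":0,"claw":-1}]}}

```text
time_s: 17.4
tcp_pos: [0.4864, 0.2676, 0.0375]
eef_rot: [-179.9, -0.2, -0.3]
contact_force: [0.4, 0.3, -2.5]
gripper_width: 0.062
```

>>> {"op": "step_arm", "data": {"increments": [{"tx":0,"ty":0,"tz":-2.5,"ax":0,"ay":0,"az":0,"claw":-1},{"tx":0,"ty":0,"tz":-1,"ax":0,"ay":0,"az":0,"claw":-1},{"tx":0,"ty":0,"tz":-1,"ax":0,"ay":0,"az":0,"claw":-1},{"tx":0,"ty":0,"tz":0,"ax":0,"ay":0,"az":0,"claw":-1}]}}

```text
time_s: 17.8
tcp_pos: [0.4858, 0.2671, 0.0324]
eef_rot: [-180.0, -0.1, -0.3]
contact_force: [-1.9, -0.8, 3.8]
gripper_width: 0.0617
```

>>> {"op": "step_arm", "data": {"increments": [{"tx":0,"ty":0,"tz":0.5,"ax":0,"ay":0,"az":0,"claw":0.6},{"tx":0,"ty":0,"tz":0,"ax":0,"ay":0,"az":0,"claw":0.8},{"tx":0,"ty":0,"tz":0,"ax":0,"ay":0,"az":0,"claw":0.8},{"tx":0,"ty":0,"tz":30,"ax":0,"ay":0,"az":0,"claw":1},{"tx":0,"ty":0,"tz":50,"ax":0,"ay":0,"az":0,"claw":1},{"tx":0,"ty":0,"tz":50,"ax":0,"ay":0,"az":0,"claw":1},{"tx":10,"ty":-43,"tz":0,"ax":0,"ay":0,"az":0,"claw":1},{"tx":10,"ty":-43,"tz":0,"ax":0,"ay":0,"az":0,"claw":1},{"tx":10,"ty":-43,"tz":0,"ax":0,"ay":0,"az":0,"claw":1},{"tx":10,"ty":-43,"tz":0,"ax":0,"ay":0,"az":0,"claw":1},{"tx":10,"ty":-43,"tz":0,"ax":0,"ay":0,"az":0,"claw":1},{"tx":10,"ty":-43,"tz":0,"ax":0,"ay":0,"az":0,"claw":1}]}}

```text
time_s: 19.0
tcp_pos: [0.5457, 0.0072, 0.1622]
eef_rot: [-180.0, -0.1, -0.2]
contact_force: [1.0, 0.7, 0.9]
gripper_width: 0.0875
```

Run:
```python
from m import *
cs,ct=meas('5',('yellow',.56,-.05,.045,.08,.06),('blue',.53,-.18,.09,.08,.05),('tub',.628,-.333,.06,.1,.1),('red',.486,.267,.051,.08,.05))
print(np.round(r.get_state()['tcp_pos'],4))
cv2.imwrite('pics/v5.png',np.hstack([ct['image'][90:330,60:460],cs['image'][60:300,150:550]]))
```

```text
yellow s 829 z 0.0438 c 560.0 -55.5 size 66.5 120.2 ang 84.1 mean [559.3 -57.9]
yellow t 301 z 0.0446 c 515.0 -48.0 size 62.6 30.4 ang 83.9 mean [514.2 -48.8]
blue s 1065 z 0.0886 c 529.1 -182.2 size 64.6 120.6 ang 82.5 mean [ 528.  -183.7]
blue t 1048 z 0.0896 c 528.6 -179.4 size 61.9 120.6 ang 82.9 mean [ 527.5 -179.4]
tub s 418 z 0.0597 c 628.8 -333.4 size 54.6 52.8 ang 54.6 mean [ 628.4 -335.1]
tub t 328 z 0.0595 c 627.9 -333.4 size 53.7 53.9 ang 37.8 mean [ 627.6 -333.2]
red s 584 z 0.0503 c 486.1 264.6 size 121.3 69.4 ang 0.2 mean [484.  261.8]
red t 450 z 0.0504 c 468.8 257.5 size 85.2 45.8 ang 1.3 mean [464.9 255.3]
[0.5458 0.0047 0.1618]
```

View pics/v5.png

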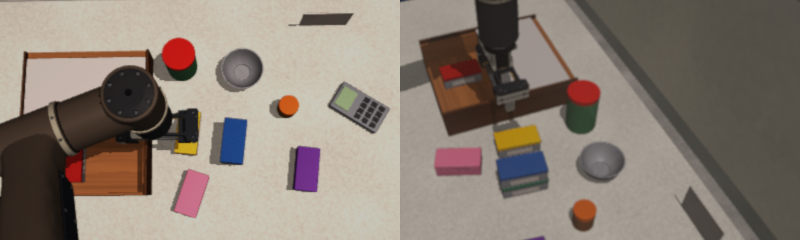

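Red is upright in the bay at (0.486, 0.266). Yellow is unmoved at (0.5595, −0.054) and the tub is still at (0.628, −0.3335). Next I fetch the tub.

>>> {"op": "step_arm", "data": {"increments": [{"tx":10.3,"ty":-42.2,"tz":0,"ax":0,"ay":0,"az":0,"claw":1},{"tx":10.3,"ty":-42.2,"tz":0,"ax":0,"ay":0,"az":0,"claw":1},{"tx":10.3,"ty":-42.2,"tz":0,"ax":0,"ay":0,"az":0,"claw":1},{"tx":10.3,"ty":-42.2,"tz":0,"ax":0,"ay":0,"az":0,"claw":1},{"tx":10.3,"ty":-42.2,"tz":0,"ax":0,"ay":0,"az":0,"claw":1},{"tx":10.3,"ty":-42.2,"tz":0,"ax":0,"ay":0,"az":0,"claw":1},{"tx":10.3,"ty":-42.2,"tz":0,"ax":0,"ay":0,"az":0,"claw":1},{"tx":10.3,"ty":-42.2,"tz":0,"ax":0,"ay":0,"az":0,"claw":1},{"tx":0,"ty":0,"tz":0,"ax":0,"ay":0,"az":0,"claw":1},{"tx":0,"ty":0,"tz":0,"ax":0,"ay":0,"az":0,"claw":1}], "newtons": 12}}

```text
time_s: 20.1
tcp_pos: [0.6276, -0.3295, 0.161]
eef_rot: [-180.0, -0.0, -0.4]
contact_force: [-0.5, 0.7, 0.0]
gripper_width: 0.0877
```

Run:
```python
from m import *
meas('6',('tub',.628,-.333,.06,.1,.1))
print(np.round(r.get_state()['tcp_pos'],4))
```

```text
tub s 368 z 0.0597 c 625.9 -335.1 size 47.5 54.4 ang 13.9 mean [ 625.1 -336.4]
tub t 193 z 0.0592 c 615.2 -334.3 size 53.5 28.4 ang 89.5 mean [ 616.9 -333. ]
[ 0.6278 -0.3279  0.1618]
```

>>> {"op": "step_arm", "data": {"increments": [{"tx":0,"ty":-5,"tz":-40,"ax":0,"ay":0,"az":0,"claw":1},{"tx":0,"ty":0,"tz":-40,"ax":0,"ay":0,"az":0,"claw":1},{"tx":0,"ty":0,"tz":-38,"ax":0,"ay":0,"az":0,"claw":1},{"tx":0,"ty":0,"tz":0,"ax":0,"ay":0,"az":0,"claw":0.5},{"tx":0,"ty":0,"tz":0,"ax":0,"ay":0,"az":0,"claw":-1},{"tx":0,"ty":0,"tz":0,"ax":0,"ay":0,"az":0,"claw":-1},{"tx":0,"ty":0,"tz":0,"ax":0,"ay":0,"az":0,"claw":-1},{"tx":0,"ty":0,"tz":0,"ax":0,"ay":0,"az":0,"claw":-1},{"tx":0,"ty":0,"tz":0,"ax":0,"ay":0,"az":0,"claw":-1},{"tx":0,"ty":0,"tz":0,"ax":0,"ay":0,"az":0,"claw":-1}]}}

```text
time_s: 21.2
tcp_pos: [0.6292, -0.3339, 0.0464]
eef_rot: [180.0, -0.3, -0.2]
contact_force: [-1.0, 2.4, 8.0]
gripper_width: 0.0561
```

>>> {"op": "step_arm", "data": {"increments": [{"tx":0,"ty":0,"tz":10,"ax":0,"ay":0,"az":0,"claw":-1},{"tx":0,"ty":0,"tz":45,"ax":0,"ay":0,"az":0,"claw":-1},{"tx":0,"ty":0,"tz":45,"ax":0,"ay":0,"az":0,"claw":-1},{"tx":0,"ty":0,"tz":45,"ax":0,"ay":0,"az":0,"claw":-1},{"tx":0,"ty":0,"tz":0,"ax":0,"ay":0,"az":0,"claw":-1},{"tx":-11.9,"ty":41.8,"tz":0,"ax":0,"ay":0,"az":0,"claw":-1},{"tx":-11.9,"ty":41.8,"tz":0,"ax":0,"ay":0,"az":0,"claw":-1},{"tx":-11.9,"ty":41.8,"tz":0,"ax":0,"ay":0,"az":0,"claw":-1},{"tx":-11.9,"ty":41.8,"tz":0,"ax":0,"ay":0,"az":0,"claw":-1},{"tx":-11.9,"ty":41.8,"tz":0,"ax":0,"ay":0,"az":0,"claw":-1},{"tx":-11.9,"ty":41.8,"tz":0,"ax":0,"ay":0,"az":0,"claw":-1}]}}

```text
time_s: 22.3
tcp_pos: [0.5557, -0.0816, 0.1897]
eef_rot: [-180.0, -0.1, -0.3]
contact_force: [0.8, 0.7, -0.6]
gripper_width: 0.0556
```

>>> {"op": "step_arm", "data": {"increments": [{"tx":-11.9,"ty":41.8,"tz":0,"ax":0,"ay":0,"az":0,"claw":-1},{"tx":-11.9,"ty":41.8,"tz":0,"ax":0,"ay":0,"az":0,"claw":-1},{"tx":-11.9,"ty":41.8,"tz":0,"ax":0,"ay":0,"az":0,"claw":-1},{"tx":-11.9,"ty":41.8,"tz":0,"ax":0,"ay":0,"az":0,"claw":-1},{"tx":-11.9,"ty":41.8,"tz":0,"ax":0,"ay":0,"az":0,"claw":-1},{"tx":-11.9,"ty":41.8,"tz":0,"ax":0,"ay":0,"az":0,"claw":-1},{"tx":0,"ty":0,"tz":0,"ax":0,"ay":0,"az":0,"claw":-1},{"tx":0,"ty":0,"tz":0,"ax":0,"ay":0,"az":0,"claw":-1}]}}

```text
time_s: 23.1
tcp_pos: [0.4847, 0.1688, 0.1895]
eef_rot: [-180.0, -0.1, -0.1]
contact_force: [-0.2, -0.5, -0.9]
gripper_width: 0.0559
```

>>> {"op": "step_arm", "data": {"increments": [{"tx":0,"ty":0,"tz":-45,"ax":0,"ay":0,"az":0,"claw":-1},{"tx":0,"ty":0,"tz":-45,"ax":0,"ay":0,"az":0,"claw":-1},{"tx":0,"ty":0,"tz":-30,"ax":0,"ay":0,"az":0,"claw":-1},{"tx":0,"ty":0,"tz":-12,"ax":0,"ay":0,"az":0,"claw":-1},{"tx":0,"ty":0,"tz":0,"ax":0,"ay":0,"az":0,"claw":-1},{"tx":0,"ty":0,"tz":0,"ax":0,"ay":0,"az":0,"claw":-1},{"tx":0,"ty":0,"tz":-2,"ax":0,"ay":0,"az":0,"claw":-1},{"tx":0,"ty":0,"tz":-2,"ax":0,"ay":0,"az":0,"claw":-1},{"tx":0,"ty":0,"tz":0,"ax":0,"ay":0,"az":0,"claw":-1}]}}

```text
time_s: 24.0
tcp_pos: [0.4854, 0.1681, 0.0537]
eef_rot: [-179.9, -0.2, -0.3]
contact_force: [-0.2, 0.2, -0.9]
gripper_width: 0.056
```

>>> {"op": "step_arm", "data": {"increments": [{"tx":0,"ty":0,"tz":-1,"ax":0,"ay":0,"az":0,"claw":-1},{"tx":0,"ty":0,"tz":-1,"ax":0,"ay":0,"az":0,"claw":-1},{"tx":0,"ty":0,"tz":-1,"ax":0,"ay":0,"az":0,"claw":-1},{"tx":0,"ty":0,"tz":0,"ax":0,"ay":0,"az":0,"claw":-1}]}}

```text
time_s: 24.4
tcp_pos: [0.4857, 0.1682, 0.0517]
eef_rot: [-180.0, -0.2, -0.2]
contact_force: [-5.4, -0.7, 15.6]
gripper_width: 0.056
```

>>> {"op": "step_arm", "data": {"increments": [{"tx":0,"ty":0,"tz":1,"ax":0,"ay":0,"az":0,"claw":0.6},{"tx":0,"ty":0,"tz":0,"ax":0,"ay":0,"az":0,"claw":0.6},{"tx":0,"ty":0,"tz":0,"ax":0,"ay":0,"az":0,"claw":0.6},{"tx":0,"ty":0,"tz":10,"ax":0,"ay":0,"az":0,"claw":0.6},{"tx":0,"ty":0,"tz":45,"ax":0,"ay":0,"az":0,"claw":0.6},{"tx":0,"ty":0,"tz":45,"ax":0,"ay":0,"az":0,"claw":1},{"tx":5,"ty":-43.5,"tz":10,"ax":0,"ay":0,"az":-1,"claw":1},{"tx":5,"ty":-43.5,"tz":0,"ax":0,"ay":0,"az":-1,"claw":1},{"tx":5,"ty":-43.5,"tz":0,"ax":0,"ay":0,"az":-1,"claw":1},{"tx":5,"ty":-43.5,"tz":0,"ax":0,"ay":0,"az":-1,"claw":1},{"tx":5,"ty":-43.5,"tz":0,"ax":0,"ay":0,"az":-1,"claw":1},{"tx":5,"ty":-43.5,"tz":0,"ax":0,"ay":0,"az":-1,"claw":1}], "newtons": 20}}

```text
time_s: 25.6
tcp_pos: [0.5152, -0.0949, 0.1619]
eef_rot: [-180.0, -0.1, -6.3]
contact_force: [1.9, 0.4, 0.3]
gripper_width: 0.0878
```

>>> {"op": "step_arm", "data": {"increments": [{"tx":6.5,"ty":-43.5,"tz":0,"ax":0,"ay":0,"az":-1,"claw":1},{"tx":6.5,"ty":-43.5,"tz":0,"ax":0,"ay":0,"az":0,"claw":1},{"tx":0,"ty":0,"tz":0,"ax":0,"ay":0,"az":0,"claw":1},{"tx":0,"ty":0,"tz":0,"ax":0,"ay":0,"az":0,"claw":1}]}}

```text
time_s: 26.0
tcp_pos: [0.5278, -0.1813, 0.1611]
eef_rot: [-180.0, -0.1, -7.4]
contact_force: [-0.3, -0.2, 0.7]
gripper_width: 0.0879
```

>>> {"op": "step_arm", "data": {"increments": [{"tx":0.8,"ty":1.5,"tz":-40,"ax":0,"ay":0,"az":0.2,"claw":1},{"tx":0,"ty":0,"tz":-35,"ax":0,"ay":0,"az":0,"claw":1},{"tx":0,"ty":0,"tz":-12,"ax":0,"ay":0,"az":0,"claw":1},{"tx":0,"ty":0,"tz":0,"ax":0,"ay":0,"az":0,"claw":0.5},{"tx":0,"ty":0,"tz":0,"ax":0,"ay":0,"az":0,"claw":-1},{"tx":0,"ty":0,"tz":0,"ax":0,"ay":0,"az":0,"claw":-1},{"tx":0,"ty":0,"tz":0,"ax":0,"ay":0,"az":0,"claw":-1},{"tx":0,"ty":0,"tz":0,"ax":0,"ay":0,"az":0,"claw":-1},{"tx":0,"ty":0,"tz":0,"ax":0,"ay":0,"az":0,"claw":-1}]}}

```text
time_s: 26.9
tcp_pos: [0.53, -0.1787, 0.0757]
eef_rot: [-180.0, -0.3, -7.0]
contact_force: [-0.5, 1.8, 6.6]
gripper_width: 0.0618
```

>>> {"op": "step_arm", "data": {"increments": [{"tx":0,"ty":0,"tz":10,"ax":0,"ay":0,"az":0,"claw":-1},{"tx":0,"ty":0,"tz":40,"ax":0,"ay":0,"az":0,"claw":-1},{"tx":10.3,"ty":41.7,"tz":0,"ax":0,"ay":0,"az":0.4,"claw":-1},{"tx":10.3,"ty":41.7,"tz":0,"ax":0,"ay":0,"az":0.4,"claw":-1},{"tx":10.3,"ty":41.7,"tz":0,"ax":0,"ay":0,"az":0.4,"claw":-1},{"tx":0,"ty":0,"tz":-30,"ax":0,"ay":0,"az":0,"claw":-1},{"tx":0,"ty":0,"tz":0,"ax":0,"ay":0,"az":0,"claw":-1},{"tx":0,"ty":0,"tz":0,"ax":0,"ay":0,"az":0,"claw":-1},{"tx":0,"ty":0,"tz":0,"ax":0,"ay":0,"az":0,"claw":-1}]}}

```text
time_s: 27.8
tcp_pos: [0.5602, -0.0542, 0.0952]
eef_rot: [-180.0, -0.2, -5.9]
contact_force: [-0.2, 0.5, -2.1]
gripper_width: 0.0615
```

Run:
```python
from m import *
cs,ct=meas('7',('blue on grip',.56,-.055,.11,.08,.06),('green',.53,-.18,.045,.08,.05),('tub',.486,.168,.066,.05,.05))
s=r.get_state();print(np.round(s['tcp_pos'],4),s['eef_rot'])
cv2.imwrite('pics/v7.png',cv2.resize(cs['image'][100:250,180:400],(800,545)))
```

```text
blue on grip s 315 z 0.1081 c 558.7 -54.2 size 66.8 118.3 ang 83.3 mean [530.3 -48.4]
blue on grip t 331 z 0.1092 c 517.1 -49.9 size 61.6 36.0 ang 84.9 mean [516.5 -50. ]
green s 1008 z 0.0436 c 531.0 -182.3 size 65.1 119.9 ang 83.7 mean [ 530.4 -184.3]
green t 972 z 0.0445 c 530.6 -179.9 size 61.7 120.5 ang 84.2 mean [ 529.2 -179.9]
tub s 223 z 0.0650 c 485.8 166.4 size 56.4 53.5 ang 42.2 mean [484.4 163.7]
tub t 241 z 0.0653 c 488.9 159.3 size 55.5 36.9 ang 23.8 mean [487.  160.3]
[ 0.5603 -0.0542  0.0952] [-179.97157789   -0.18480866   -5.9252731 ]
```

View pics/v7.png

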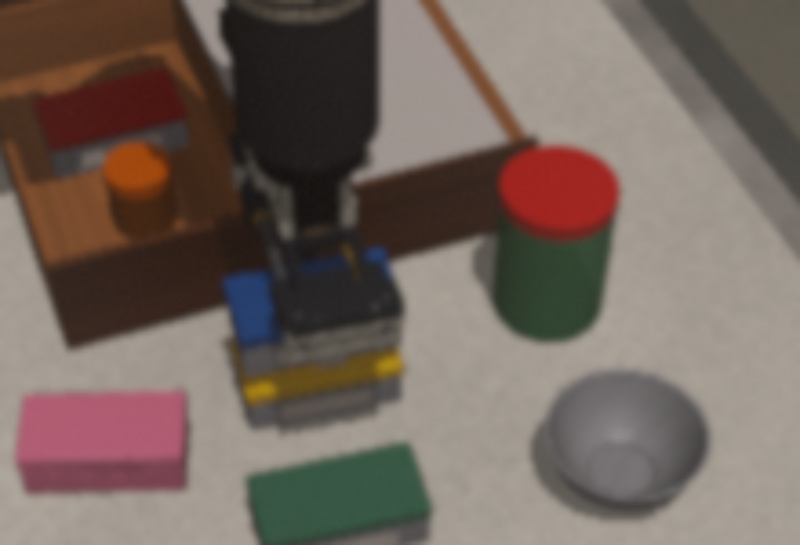

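>>> {"op": "step_arm", "data": {"increments": [{"tx":0.8,"ty":0.8,"tz":-10,"ax":0,"ay":0.2,"az":0,"claw":-1},{"tx":0,"ty":0,"tz":-5,"ax":0,"ay":0,"az":0,"claw":-1},{"tx":0,"ty":0,"tz":-2,"ax":0,"ay":0,"az":0,"claw":-1},{"tx":0,"ty":0,"tz":0,"ax":0,"ay":0,"az":0,"claw":-1},{"tx":0,"ty":0,"tz":0,"ax":0,"ay":0,"az":0,"claw":-1}]}}

```text
time_s: 28.4
tcp_pos: [0.5607, -0.0527, 0.077]
eef_rot: [180.0, 0.1, -5.9]
contact_force: [-1.0, 0.3, -3.1]
gripper_width: 0.0615
```

>>> {"op": "step_arm", "data": {"increments": [{"tx":0,"ty":0,"tz":-0.7,"ax":0,"ay":0,"az":0,"claw":-1},{"tx":0,"ty":0,"tz":-0.7,"ax":0,"ay":0,"az":0,"claw":-1},{"tx":0,"ty":0,"tz":0,"ax":0,"ay":0,"az":0,"claw":-1},{"tx":0,"ty":0,"tz":0,"ax":0,"ay":0,"az":0,"claw":-1}]}}

```text
time_s: 28.8
tcp_pos: [0.5608, -0.0527, 0.0759]
eef_rot: [180.0, 0.1, -5.9]
contact_force: [-0.8, 0.5, 1.7]
gripper_width: 0.062
```

>>> {"op": "step_arm", "data": {"increments": [{"tx":0,"ty":0,"tz":0,"ax":0,"ay":0,"az":0,"claw":0.6},{"tx":0,"ty":0,"tz":0,"ax":0,"ay":0,"az":0,"claw":1},{"tx":0,"ty":0,"tz":0,"ax":0,"ay":0,"az":0,"claw":1},{"tx":0,"ty":0,"tz":20,"ax":0,"ay":0,"az":0,"claw":1},{"tx":0,"ty":0,"tz":45,"ax":0,"ay":0,"az":0,"claw":1},{"tx":0,"ty":0,"tz":20,"ax":0,"ay":0,"az":0,"claw":1},{"tx":-7.5,"ty":-32,"tz":0,"ax":0,"ay":0,"az":0,"claw":1},{"tx":-7.5,"ty":-32,"tz":0,"ax":0,"ay":0,"az":0,"claw":1},{"tx":-7.5,"ty":-32,"tz":0,"ax":0,"ay":0,"az":0,"claw":1},{"tx":-7.5,"ty":-32,"tz":0,"ax":0,"ay":0,"az":0,"claw":1},{"tx":0,"ty":0,"tz":0,"ax":0,"ay":0,"az":0,"claw":1},{"tx":0,"ty":0,"tz":0,"ax":0,"ay":0,"az":0,"claw":1}]}}

```text
time_s: 30.0
tcp_pos: [0.5304, -0.1814, 0.1607]
eef_rot: [180.0, 0.1, -6.0]
contact_force: [0.8, 0.3, -1.2]
gripper_width: 0.088
```

Run:
```python
from m import *
cs,ct=meas('8',('blue',.56,-.055,.09,.08,.06),('green',.53,-.18,.045,.08,.05))
s=r.get_state();print(np.round(s['tcp_pos'],4),s['eef_rot'])
```

```text
blue s 355 z 0.0887 c 560.1 -54.7 size 65.1 120.8 ang 84.0 mean [534.1 -59.4]
blue t 371 z 0.0890 c 520.9 -48.4 size 61.4 45.5 ang 88.0 mean [520.6 -47.5]
green s 943 z 0.0436 c 531.1 -181.9 size 63.7 120.4 ang 84.1 mean [ 528.7 -185.4]
green t 417 z 0.0448 c 495.4 -176.4 size 61.9 50.5 ang 83.8 mean [ 495.3 -176.2]
[ 0.5308 -0.1804  0.1607] [ 1.79990802e+02  9.06376050e-02 -5.86244556e+00]
```

>>> {"op": "step_arm", "data": {"increments": [{"tx":0,"ty":0,"tz":-45,"ax":0,"ay":0,"az":0,"claw":1},{"tx":0,"ty":0,"tz":-45,"ax":0,"ay":0,"az":0,"claw":1},{"tx":0,"ty":0,"tz":-30,"ax":0,"ay":0,"az":0,"claw":1},{"tx":0,"ty":0,"tz":-12,"ax":0,"ay":0,"az":0,"claw":1},{"tx":0,"ty":0,"tz":0,"ax":0,"ay":0,"az":0,"claw":0.5},{"tx":0,"ty":0,"tz":0,"ax":0,"ay":0,"az":0,"claw":-1},{"tx":0,"ty":0,"tz":0,"ax":0,"ay":0,"az":0,"claw":-1},{"tx":0,"ty":0,"tz":0,"ax":0,"ay":0,"az":0,"claw":-1},{"tx":0,"ty":0,"tz":0,"ax":0,"ay":0,"az":0,"claw":-1},{"tx":0,"ty":0,"tz":0,"ax":0,"ay":0,"az":0,"claw":-1}]}}

```text
time_s: 31.1
tcp_pos: [0.5318, -0.1806, 0.0303]
eef_rot: [-180.0, -0.1, -5.8]
contact_force: [-0.1, 2.6, 7.0]
gripper_width: 0.0622
```

>>> {"op": "step_arm", "data": {"increments": [{"tx":0,"ty":0,"tz":10,"ax":0,"ay":0,"az":0,"claw":-1},{"tx":0,"ty":0,"tz":45,"ax":0,"ay":0,"az":0,"claw":-1},{"tx":0,"ty":0,"tz":45,"ax":0,"ay":0,"az":0,"claw":-1},{"tx":0,"ty":0,"tz":30,"ax":0,"ay":0,"az":0,"claw":-1},{"tx":7.3,"ty":31.8,"tz":0,"ax":0,"ay":0,"az":0,"claw":-1},{"tx":7.3,"ty":31.8,"tz":0,"ax":0,"ay":0,"az":0,"claw":-1},{"tx":7.3,"ty":31.8,"tz":0,"ax":0,"ay":0,"az":0,"claw":-1},{"tx":7.3,"ty":31.8,"tz":0,"ax":0,"ay":0,"az":0,"claw":-1},{"tx":0,"ty":0,"tz":-20,"ax":0,"ay":0,"az":0,"claw":-1},{"tx":0,"ty":0,"tz":0,"ax":0,"ay":0,"az":0,"claw":-1},{"tx":0,"ty":0,"tz":0,"ax":0,"ay":0,"az":0,"claw":-1}]}}

```text
time_s: 32.2
tcp_pos: [0.5593, -0.0539, 0.1389]
eef_rot: [180.0, 0.2, -5.9]
contact_force: [0.4, -0.5, -2.0]
gripper_width: 0.0623
```

Run:
```python
from m import *
cs,ct=meas('9',('green',.56,-.055,.153,.08,.06))
s=r.get_state();print(np.round(s['tcp_pos'],4),s['eef_rot'])
```

```text
green s 327 z 0.1525 c 540.0 -53.5 size 67.9 84.0 ang 85.1 mean [520.2 -50.5]
green t 375 z 0.1536 c 516.4 -49.6 size 62.5 36.5 ang 83.9 mean [516.3 -49.9]
[ 0.56   -0.0541  0.1396] [ 1.79988555e+02  5.86117672e-02 -5.90753502e+00]
```

>>> {"op": "step_arm", "data": {"increments": [{"tx":0.3,"ty":1,"tz":-10,"ax":0,"ay":0,"az":0,"claw":-1},{"tx":0,"ty":0,"tz":-5,"ax":0,"ay":0,"az":0,"claw":-1},{"tx":0,"ty":0,"tz":-1.5,"ax":0,"ay":0,"az":0,"claw":-1},{"tx":0,"ty":0,"tz":0,"ax":0,"ay":0,"az":0,"claw":-1},{"tx":0,"ty":0,"tz":0,"ax":0,"ay":0,"az":0,"claw":-1}]}}

```text
time_s: 32.8
tcp_pos: [0.5602, -0.0526, 0.1222]
eef_rot: [180.0, 0.1, -5.9]
contact_force: [-0.2, -0.8, -2.5]
gripper_width: 0.0617
```

>>> {"op": "step_arm", "data": {"increments": [{"tx":0,"ty":0,"tz":-0.7,"ax":0,"ay":0,"az":0,"claw":-1},{"tx":0,"ty":0,"tz":-0.7,"ax":0,"ay":0,"az":0,"claw":-1},{"tx":0,"ty":0,"tz":-0.5,"ax":0,"ay":0,"az":0,"claw":-1},{"tx":0,"ty":0,"tz":0,"ax":0,"ay":0,"az":0,"claw":-1}]}}

```text
time_s: 33.2
tcp_pos: [0.5602, -0.0525, 0.1205]
eef_rot: [180.0, 0.1, -5.9]
contact_force: [-0.8, 0.5, -1.5]
gripper_width: 0.0617
```

>>> {"op": "step_arm", "data": {"increments": [{"tx":0,"ty":0,"tz":-0.6,"ax":0,"ay":0,"az":0,"claw":-1},{"tx":0,"ty":0,"tz":0,"ax":0,"ay":0,"az":0,"claw":-1},{"tx":0,"ty":0,"tz":0,"ax":0,"ay":0,"az":0,"claw":-1}]}}

```text
time_s: 33.5
tcp_pos: [0.5602, -0.0525, 0.1203]
eef_rot: [180.0, 0.1, -5.9]
contact_force: [-3.1, 1.2, 5.5]
gripper_width: 0.0614
```

>>> {"op": "step_arm", "data": {"increments": [{"tx":0,"ty":0,"tz":0,"ax":0,"ay":0,"az":0,"claw":0.6},{"tx":0,"ty":0,"tz":0,"ax":0,"ay":0,"az":0,"claw":1},{"tx":0,"ty":0,"tz":0,"ax":0,"ay":0,"az":0,"claw":1},{"tx":0,"ty":0,"tz":20,"ax":0,"ay":0,"az":0,"claw":1},{"tx":0,"ty":0,"tz":50,"ax":0,"ay":0,"az":0,"claw":1},{"tx":0,"ty":0,"tz":50,"ax":0,"ay":0,"az":0,"claw":1},{"tx":3.4,"ty":28,"tz":0,"ax":0,"ay":0,"az":-8.4,"claw":1},{"tx":3.4,"ty":28,"tz":0,"ax":0,"ay":0,"az":-8.4,"claw":1},{"tx":3.4,"ty":28,"tz":0,"ax":0,"ay":0,"az":-8.4,"claw":1},{"tx":3.4,"ty":28,"tz":0,"ax":0,"ay":0,"az":-8.4,"claw":1},{"tx":3.4,"ty":28,"tz":0,"ax":0,"ay":0,"az":-8.4,"claw":1},{"tx":3.4,"ty":28,"tz":0,"ax":0,"ay":0,"az":-8.4,"claw":1}], "newtons": 15}}

```text
time_s: 34.7
tcp_pos: [0.5806, 0.1166, 0.2396]
eef_rot: [180.0, 0.1, -56.6]
contact_force: [0.3, -0.6, 0.3]
gripper_width: 0.0878
```

>>> {"op": "step_arm", "data": {"increments": [{"tx":3.4,"ty":28,"tz":0,"ax":0,"ay":0,"az":-8.4,"claw":1},{"tx":3.4,"ty":28,"tz":0,"ax":0,"ay":0,"az":-8.4,"claw":1},{"tx":3.4,"ty":28,"tz":0,"ax":0,"ay":0,"az":-8.4,"claw":1},{"tx":3.4,"ty":28,"tz":0,"ax":0,"ay":0,"az":-8.4,"claw":0.5},{"tx":0,"ty":0,"tz":0,"ax":0,"ay":0,"az":0,"claw":0.2},{"tx":0,"ty":0,"tz":0,"ax":0,"ay":0,"az":0,"claw":0.2}]}}

```text
time_s: 35.3
tcp_pos: [0.594, 0.2279, 0.2391]
eef_rot: [179.9, 0.1, -89.7]
contact_force: [-0.7, -0.4, 0.1]
gripper_width: 0.0688
```

Run:
```python
from m import *
cs,ct=meas('10',('green',.56,-.055,.179,.08,.06),('grip',.594,.226,.121,.04,.07),('red',.486,.266,.051,.08,.05),('tub',.486,.168,.066,.05,.05))
s=r.get_state();print(np.round(s['tcp_pos'],4),s['eef_rot'])
cv2.imwrite('pics/v10.png',np.hstack([ct['image'][110:310,60:300],cs['image'][60:260,160:400]]).repeat(2,0).repeat(2,1)[:, :960][:, ::1])
i=cv2.imread('pics/v10.png');cv2.imwrite('pics/v10.png',cv2.resize(i,(800,333)))
```

```text
green s few 0
green t few 0
grip s 113 z 0.1200 c 594.5 219.9 size 15.0 95.8 ang 0.3 mean [593.6 217.6]
grip t 156 z 0.1199 c 594.4 216.4 size 14.5 76.1 ang 0.3 mean [593.9 212. ]
red s 583 z 0.0504 c 485.7 265.4 size 67.6 121.5 ang 89.2 mean [484.5 262. ]
red t 953 z 0.0503 c 486.1 266.1 size 63.8 119.2 ang 88.6 mean [482.3 264.9]
tub s 223 z 0.0652 c 484.8 164.8 size 51.9 56.5 ang 17.9 mean [485.2 163.8]
tub t 336 z 0.0655 c 484.3 167.8 size 53.9 52.9 ang 0.5 mean [484.1 167.4]
[0.594  0.2269 0.2395] [ 1.79969098e+02  8.10530594e-02 -8.97740854e+01]
```

View pics/v10.png

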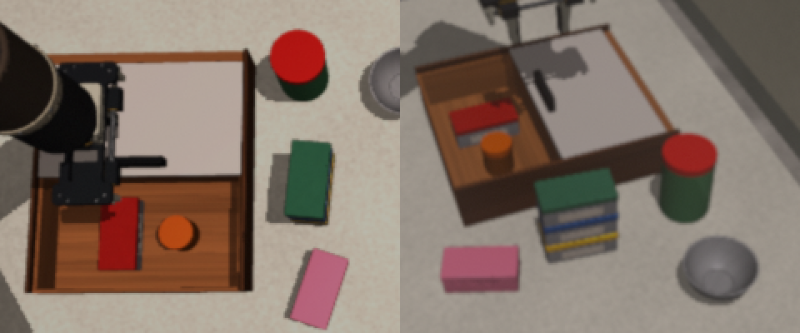

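Yellow, blue and green are stacked square, and red and the orange tub stand upright in the bay. Now I close the cover.

>>> {"op": "step_arm", "data": {"increments": [{"tx":0,"ty":0,"tz":-45,"ax":0,"ay":0,"az":0,"claw":0.2},{"tx":0,"ty":0,"tz":-45,"ax":0,"ay":0,"az":0,"claw":0},{"tx":0,"ty":0,"tz":-35,"ax":0,"ay":0,"az":0,"claw":0},{"tx":0,"ty":0,"tz":0,"ax":0,"ay":0,"az":0,"claw":-1},{"tx":0,"ty":0,"tz":0,"ax":0,"ay":0,"az":0,"claw":-1},{"tx":0,"ty":0,"tz":0,"ax":0,"ay":0,"az":0,"claw":-1},{"tx":0,"ty":0,"tz":0,"ax":0,"ay":0,"az":0,"claw":-1},{"tx":0,"ty":0,"tz":0,"ax":0,"ay":0,"az":0,"claw":-1},{"tx":0,"ty":0,"tz":0,"ax":0,"ay":0,"az":0,"claw":-1}]}}

```text
time_s: 36.3
tcp_pos: [0.5944, 0.2274, 0.1153]
eef_rot: [-180.0, 0.1, -89.9]
contact_force: [-0.6, -2.2, 3.2]
gripper_width: 0.0142
```

>>> {"op": "step_arm", "data": {"increments": [{"tx":-15,"ty":0,"tz":0,"ax":0,"ay":0,"az":0,"claw":-1},{"tx":-25,"ty":0,"tz":0,"ax":0,"ay":0,"az":0,"claw":-1},{"tx":-25,"ty":0,"tz":0,"ax":0,"ay":0,"az":0,"claw":-1},{"tx":-25,"ty":0,"tz":0,"ax":0,"ay":0,"az":0,"claw":-1},{"tx":-25,"ty":0,"tz":0,"ax":0,"ay":0,"az":0,"claw":-1},{"tx":-25,"ty":0,"tz":0,"ax":0,"ay":0,"az":0,"claw":-1},{"tx":-20,"ty":0,"tz":0,"ax":0,"ay":0,"az":0,"claw":-1},{"tx":-10,"ty":0,"tz":0,"ax":0,"ay":0,"az":0,"claw":-1},{"tx":-5,"ty":0,"tz":0,"ax":0,"ay":0,"az":0,"claw":-1},{"tx":0,"ty":0,"tz":0,"ax":0,"ay":0,"az":0,"claw":-1}]}}

```text
time_s: 37.3
tcp_pos: [0.419, 0.2276, 0.1152]
eef_rot: [180.0, 0.1, -89.8]
contact_force: [-1.9, -1.7, 8.9]
gripper_width: 0.0141
```

>>> {"op": "step_arm", "data": {"increments": [{"tx":-5,"ty":0,"tz":0,"ax":0,"ay":0,"az":0,"claw":-1},{"tx":-3,"ty":0,"tz":0,"ax":0,"ay":0,"az":0,"claw":-1},{"tx":-2,"ty":0,"tz":0,"ax":0,"ay":0,"az":0,"claw":-1},{"tx":-1,"ty":0,"tz":0,"ax":0,"ay":0,"az":0,"claw":-1}]}}

```text
time_s: 37.7
tcp_pos: [0.4095, 0.2277, 0.1153]
eef_rot: [-179.9, 0.1, -89.8]
contact_force: [9.2, -6.0, 0.8]
gripper_width: 0.014
```

>>> {"op": "step_arm", "data": {"increments": [{"tx":-1.5,"ty":0,"tz":0,"ax":0,"ay":0,"az":0,"claw":-1},{"tx":0,"ty":0,"tz":0,"ax":0,"ay":0,"az":0,"claw":-1}]}}

```text
time_s: 37.9
tcp_pos: [0.4094, 0.2277, 0.1153]
eef_rot: [-179.8, 0.1, -89.8]
contact_force: [13.7, -5.8, -0.8]
gripper_width: 0.014
```

Against the stop. I'll relax, release, rise and pull clear, then check.

>>> {"op": "step_arm", "data": {"increments": [{"tx":1,"ty":0,"tz":0,"ax":0,"ay":0,"az":0,"claw":-1},{"tx":0,"ty":0,"tz":0,"ax":0,"ay":0,"az":0,"claw":-0.3},{"tx":0,"ty":0,"tz":0,"ax":0,"ay":0,"az":0,"claw":0},{"tx":0,"ty":0,"tz":0,"ax":0,"ay":0,"az":0,"claw":0.2},{"tx":0,"ty":0,"tz":15,"ax":0,"ay":0,"az":0,"claw":0.2},{"tx":0,"ty":0,"tz":45,"ax":0,"ay":0,"az":0,"claw":0.2},{"tx":0,"ty":0,"tz":45,"ax":0,"ay":0,"az":0,"claw":0.2},{"tx":-5,"ty":40,"tz":20,"ax":0,"ay":0,"az":0,"claw":0.2},{"tx":-5,"ty":45,"tz":0,"ax":0,"ay":0,"az":0,"claw":0.2},{"tx":-5,"ty":45,"tz":0,"ax":0,"ay":0,"az":0,"claw":0.2},{"tx":-5,"ty":45,"tz":0,"ax":0,"ay":0,"az":0,"claw":0.2},{"tx":0,"ty":0,"tz":0,"ax":0,"ay":0,"az":0,"claw":0.2}]}}

```text
time_s: 39.1
tcp_pos: [0.3869, 0.407, 0.2387]
eef_rot: [180.0, 0.1, -89.7]
contact_force: [-1.0, -1.0, -1.0]
gripper_width: 0.0524
```

Run:
```python
from m import *
cs,ct=meas('11',('green',.56,-.055,.135,.08,.06),('grip',.41,.226,.121,.04,.07),('jar',.757,-.037,.13,.07,.07),('bowl',.7375,-.209,.045,.08,.08),('pink',.41,-.07,.045,.08,.06),('purple',.462,-.38,.045,.09,.06))
for c in(cs,ct):
    P=cloud(c);x,y,z=P[...,0],P[...,1],P[...,2]
    m=(abs(y-.13)<.04)&(z>.085)&(z<.097)&(x>.35)&(x<.9); print('cover x', np.percentile(x[m],[1,99]))
i=np.hstack([ct['image'][90:320,60:460],cs['image'][60:360,150:550][:230]]);cv2.imwrite('pics/v11.png',i)
```

```text
green s 914 z 0.1339 c 558.7 -54.9 size 67.3 121.0 ang 86.1 mean [557.3 -57.6]
green t 1111 z 0.1343 c 558.7 -52.5 size 62.5 120.3 ang 84.4 mean [557.4 -52.7]
grip s 107 z 0.1205 c 409.6 221.9 size 14.5 94.3 ang 0.0 mean [409.5 216.3]
grip t 202 z 0.1202 c 409.6 223.5 size 89.6 12.9 ang 89.3 mean [409.9 224.1]
jar s 658 z 0.1290 c 759.4 -37.9 size 90.9 85.8 ang 66.3 mean [757.9 -40.9]
jar t 864 z 0.1292 c 757.8 -35.3 size 89.2 87.1 ang 46.1 mean [756.7 -35.9]
bowl s 424 z 0.0456 c 741.8 -206.8 size 110.6 113.1 ang 17.1 mean [ 750.5 -191.5]
bowl t 352 z 0.0463 c 762.4 -214.9 size 117.5 68.1 ang 75.5 mean [ 768.9 -218.8]
pink s 897 z 0.0440 c 392.6 -65.6 size 64.0 120.0 ang 70.2 mean [392.9 -68.2]
pink t 1017 z 0.0445 c 392.0 -64.1 size 62.2 119.3 ang 71.1 mean [391.6 -64.1]
purple s 1450 z 0.0441 c 454.9 -379.4 size 64.8 121.2 ang 83.4 mean [ 453.7 -381.6]
purple t 1026 z 0.0445 c 453.7 -378.4 size 63.0 119.8 ang 82.6 mean [ 453.2 -378.1]
cover x [0.39123541 0.5786568 ]
cover x [0.39231509 0.61915178]
```

View pics/v11.png

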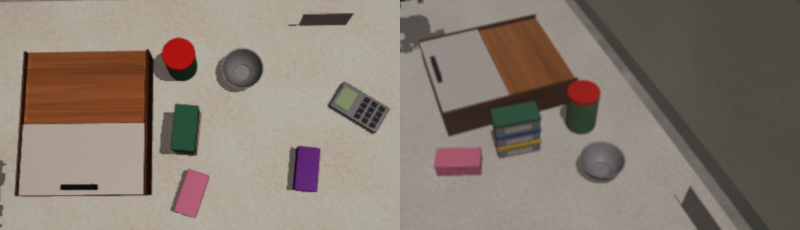

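```bash
python3 -c "
from plant import r
print(r.close_job(), r.get_state()['time_s'])"
```

```text
the job is handed in; nothing more can be done
the job is handed in; nothing more can be done
```

The order is packed and the job is handed in at about 39 s of the 210 s allowed. I slid the cover back to its stop and set green and blue aside. The red tin and the orange tub, the only tub on the counter, then went into the bay. I restacked blue and green on yellow and slid the cover shut to its stop.

- **Bay:** my last look before closing showed red at (0.486, 0.266) and the orange tub at (0.485, 0.167). Both were upright on the floor, with tops at 0.050 m and 0.065 m.
- **Cover:** the grip ended at x = 0.4096, 185 mm from where it stood when open. The closing push met the stop at 9–14 N. The side camera put the cover at x 0.391–0.579. The top camera's far edge (0.619) disagreed, and I did not follow that up. The grip position and the final picture both show the cover shut.
- **Stack:** green's top is at z = 0.134 m, as three stacked tins should be. Green's centre is within about 1 mm of yellow's earlier position, with angles within 1–2°. Yellow's own position was not measured again after the restack.
- **Left alone:** the jar measured where it started. The bowl, calculator and the pink and purple tins look untouched in the final picture. The bowl's last automatic fit was partial and 4 mm off in the side view, 25 mm in the top view, so I relied on the picture for it.

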